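# Clear the blocked extraction pick-up through its access plug

## Task

A wooden offcut is jammed in the leaning pipe of the extraction pick-up. Twist the tapered access plug at the pipe's top end in its seat until you feel it break free, then draw it out, without forcing it past a seal that still grips, and set it down on the rubber mat; take the push rod from its wooden block, push it down the pipe until the offcut falls out of the lower end into the steel tray, and put the rod back upright, fully down in its block. Drop nothing, let go of everything at the end, and leave the tape roll, the jar and the plywood disc alone.

Things in the scene. Friction and masses are not known exactly. Their poses are not given: they have to be found in the camera images.
- station: Extraction pick-up, fixed: grey plastic pipe leaning 35 degrees from vertical, top towards the robot, on a steel bracket; a branch with a flared bell on its far side stays below the mouth's level. Origin: on the pipe's axis at its open lower end, 75 mm above the bench; z runs up along the pipe to the mouth, y is level, x points to the bell's side. Foot plate 250 x 140 mm.
- mouth (a point): Centre of the pipe's top rim, on the axis, 135 mm from the lower end; axes as station. The plug's flange rests on the rim, 51 mm across. Bore 38 mm (44 mm in the top 31 mm, where rubber seal lips narrow it to 35 mm). Nothing stands near the axis above the rim.
- outlet (a point): Centre of the pipe's open lower end, above the tray; axes as station.
- tray (a point): Centre of the inner floor of the steel catch tray under the lower end (inside 159 x 124 mm, walls 35 mm high), 8 mm above the bench; z is vertical, x points horizontally away from the bracket.
- seal: Black rubber seal ring inside the pipe's mouth, 47 mm outside, 4 mm high, with lips that grip the plug's taper; fixed. Origin on the pipe's axis 5 mm below the rim; z up the pipe. How it is turned about that axis varies. While it grips, a straight pull meets 15 to 30 N; a freed plug comes at under 8 N, its weight included, and would be gripped again if turned past 70 degrees.
- plug: Brass access plug, 0.35 to 0.45 kg: taper 37 to 31 mm, 30 mm long; flange 54 x 5 mm; on it a grip bar 44 x 12 x 32 mm. Origin: on the axis in the flange's underside; z points out (up the pipe), the bar spans z 5 to 37 mm, length along x (at first the station's x). Seal lips hold it: it turns either way under 0.3 to 0.7 N m, until after 10 to 50 degrees (unknown) the torque drops: free.
- slug: The offcut: wooden cylinder, diameter 35 mm, 32 mm long, 20 to 35 g, jammed in the pipe near its lower end. Origin: centre of its lower end face, at first 5 to 13 mm inside the pipe's lower end; z along it, up the pipe. It takes about 7 to 15 N along the pipe to move; once its upper end is less than 18 mm from the pipe's lower end it slides out by itself.
- rod: Push rod, 180 mm long, about 160 g: white plastic foot 22 mm in diameter and 14 mm high, steel shaft 12 mm, round wooden handle 20 mm in diameter over the top 50 mm. The origin is the centre of the foot's underside, z points to the handle. It starts upright in the block.
- rod_grip (a point): The point to grip on the rod: on its axis in the middle of the wooden handle, 160 mm above the foot's underside (20 mm below the top).
- block: Wooden block 90 x 75 x 60 mm (x, y, height), fixed, with one upright hole in its centre, 28 mm in diameter and 50 mm deep: the rod's foot stands on the hole's floor 10 mm above the bench. The origin is the centre of its underside.
- mat: Black rubber mat 140 x 140 x 4 mm on the bench, fixed. The origin is the centre of its underside.
- tape_roll: Roll of brown tape lying flat, 100 mm across, 25 mm high; bystander. Origin at the centre of its underside.
- jar: Glass jar with a steel cap, 60 mm across, 75 mm high; bystander. Origin at the centre of its underside.
- disc: Laser-cut plywood disc lying flat, 60 mm across, 9 mm thick; bystander. Origin at the centre of its underside.
There are look-alikes about, which are no part of the job. Of the things that look like the rod, the smaller one is meant. Leave any pink look-alike of the plug alone.

How it is judged:
By the outcome, as a careful person would: the job done as asked, in the order asked, and still so for the second after the job is handed in, with the robot touching nothing.
It also fails if it takes over 72 s, if anything falls off the work surface, if the arm or the gripper's body presses on something with over 40 N, if the wrist force passes 120 N, or if a joint passes its speed limit or range.

## Robot

A 6-joint arm with a two-finger parallel gripper is mounted at the origin on the work surface. World frame = base frame: x ahead of the robot, y to its left, z up, the work surface at z = 0. Lengths are in m, angles in rad, forces in N, time in s.
With the tool pointing down it reaches from about 0.375 to 0.975 m from the base axis. Payload 3.8 kg.
Tool frame: the origin (TCP) lies midway between the tips of the shut fingers; the grasp point (between the pads) lies 19 mm behind it; z points along the fingers, y is the direction in which the jaws open and shut (so a half turn about z gives the same grasp; the last joint's range is limited). The gripper opens to 85 mm and grips with 20 to 120 N. Pads are 22 mm wide; open, the fingers measure 114 mm over their backs; the gripper's body (76 mm by 85 mm) begins 54 mm behind the grasp point. The pads swing forward as they close: fully open they stand 13 mm farther back than shut.
Start: joints at [-1.292, 0.264, 1.604, -0, 1.274, -0.037], TCP at [0.21, -0.642, 0.231] pointing down, gripper open.
Joint ranges: [-2.63, 2.63], [-0.94, 2.18], [0.31, 2.57], [-1.31, 4.45], [0, 2.66], [-2.55, 2.55]. Speed limits (rad/s): [2.57, 2.57, 3.14, 3.14, 3.14, 3.14].

## Interface

Orientations are given as a rotation vector (axis times angle).
In Python, from workcell import bot gives the robot as it stands. The module is installed in compiled form; this text tells all that it offers.
- The arm moves only by the tool play_rows, never from a script. Its argument "series" is a list of rows, each an object with "translation": the shift along the tool's x, y, z in m, a list of three; "spin": the turn about the tool's z in units of 5 degrees (1.0 is 5 degrees). In form: [{"translation": [dx, dy, dz], "spin": spin}, ...]. A call has 1 to 5 rows; each row shifts and turns the commanded pose from where the row before left it, along the tool's axes as they then stand; what a row does not reach is not made up. A row lasts 1/10 s, in which the tool goes at most 50 mm and 8.59 degrees, less where a joint would pass 70% of its speed; a pose out of reach is approached as far as the arm can. A call is refused whole if a number of a shift passes 0.05 or a number of a turn 1, either way. A call with a gripper value outside its range is refused whole. "jaw" is the gripper's target within -1 to 1 (fully open at 1, half-way at 0, shut at -1), set as the call begins (left out, the last holds). The fingers move at their own pace and stop on an object; "force" is the grip in N (left out, the last holds). Time passes only in rows, so rows that do not move let the fingers close. It gives the time, the measured TCP pose, the force and the opening at its end, in the units of the state.
- bot.read_state(): the state, without advancing time (a new reading comes with each control period).
- bot.read_camera(name): name is "side" or "top"; returns the picture (480x640x3 uint8, blue, green, red); there is no depth.
- bot.get_calibration(name): a dict with "fov_y" (degrees; the focal length in pixels is half the picture's height over the tangent of half this angle, whatever the lens; pixels are square), "cx", "cy" (the principal point, pixels), "k1" (the pictures are not rectified: a ray, as slopes to the right and down, at radius r is drawn at 1 + k1 r^2 times it, then the intrinsics apply), "R" (3x3) and "t" (3): a world point X has camera coordinates R X + t. Camera axes: x right, y down, z forward; pixel columns grow to the right and rows downward; lengths in m; the calibration is good to about 2 mm. A picture is of the moment at which its call begins. get_calibration takes no time and is no camera call.
- bot.finish_job(): hands the job in, once; it reports no verdict.
The state is a dict: "time": time; "q": joint angles; "joint_vel": joint speeds; "joint_torque": joint torques, N m; "tool_pos": TCP position; "tcp_rot": TCP orientation; "wrist_force": force on the tool from outside, world axes, zero at the start; "torque": the same for the moment, N m; "width": opening from 0.0 (shut) to 1.0 (fully open).
Only numpy, scipy, OpenCV 4.12 (cv2) and the standard library are available. Lean on these libraries where they do the work, as an engineer would, in place of code of your own. Each camera call takes 0.05 s, during which the arm holds its last target. There are 200 camera calls.

## Working session

There is one attempt and no reset: what is moved stays moved. The work goes in short steps, Python scripts to look and compute and a tool call to move; the robot and the scene stay as the last step left them, time stands still between calls to the robot, and variables do not carry over. Pictures are saved under pics/ and viewed, about 8 in all and at most 12, crops included, and the job is handed in when it is done.

Besides the shell and the picture viewer there is one more tool, called after ">>>" as name(argument=value, ...) on one line, values as JSON. play_rows: Moves the arm, as the interface text tells. Its arguments: {"type":"object","properties":{"series":{"type":"array","items":{"type":"object","properties":{"translation":{"type":"array","items":{"type":"number"}},"spin":{"type":"number"}}}},"jaw":{"type":"number"},"force":{"type":"number"}},"required":["series"]}

```bash
mkdir -p pics
cat > h.py <<'E'
import numpy as np, cv2
from scipy.spatial.transform import Rotation as Rn
from workcell import bot
def cal(n):
    c=bot.get_calibration(n); f=240/np.tan(np.radians(c["fov_y"])/2)
    return f,c["cx"],c["cy"],c["k1"],np.array(c["R"]),np.array(c["t"])
def ray(n,u,v):
    f,cx,cy,k,R,t=cal(n); d=np.array([(u-cx)/f,(v-cy)/f]); s=d.copy()
    for _ in range(30): s=d/(1+k*(s@s))
    return -R.T@t, R.T@np.array([s[0],s[1],1])
def plane(n,u,v,z):
    o,d=ray(n,u,v); return o+d*(z-o[2])/d[2]
def proj(n,X):
    f,cx,cy,k,R,t=cal(n); c=R@np.array(X)+t; s=c[:2]/c[2]; s=s*(1+k*(s@s)); return np.array([f*s[0]+cx,f*s[1]+cy])
def tri(a,b):
    A=[];B=[]
    for (n,u,v) in (a,b):
        o,d=ray(n,u,v); d/=np.linalg.norm(d); P=np.eye(3)-np.outer(d,d); A.append(P);B.append(P@o)
    return np.linalg.lstsq(np.vstack(A),np.hstack(B),rcond=None)[0]
E
python3 - <<'E'
from h import *
for n in("side","top"):
    cv2.imwrite(f"pics/{n}0.png",bot.read_camera(n)); c=cal(n); print(n,c[:4],-c[4].T@c[5],c[4].round(2).tolist())
s=bot.read_state(); print(s)
E
```

```text
side (np.float64(602.243787980134), 324.5215160710146, 246.64976923662724, -0.12369929824081294) [ 0.40167546 -0.88306992  0.65480319] [[0.98, -0.21, 0.0], [-0.1, -0.5, -0.86], [0.18, 0.84, -0.51]]
top (np.float64(473.0187024925322), 319.271606106943, 241.62688931635213, -0.030661969489775506) [ 0.45757887 -0.00820151  1.18490686] [[-0.02, -1.0, -0.01], [-0.99, 0.02, -0.11], [0.11, 0.0, -0.99]]
{'time': 0.1, 'q': array([-1.29191370e+00,  2.64695992e-01,  1.60525179e+00,  2.56263029e-06,
        1.27372000e+00, -3.69384775e-02]), 'joint_vel': array([ 4.94907237e-04, -2.24908651e-03, -2.37783564e-03,  1.07708494e-03,
       -7.62021246e-05, -6.97056136e-04]), 'joint_torque': array([ 3.85872727e-04, -5.16707540e+01, -3.68589056e+01,  5.21863939e-06,
        6.22269479e-03, -5.82118673e-05]), 'tool_pos': array([ 0.20944183, -0.64097601,  0.23006654]), 'tcp_rot': array([-3.10047054e+00, -4.93706305e-01,  3.89286289e-04]), 'wrist_force': array([-0.01152157, -0.36236285, -0.63805539]), 'torque': array([ 0.01993889,  0.00078492, -0.0025163 ]), 'width': 1.0056525241506415}
```

View pics/side0.png

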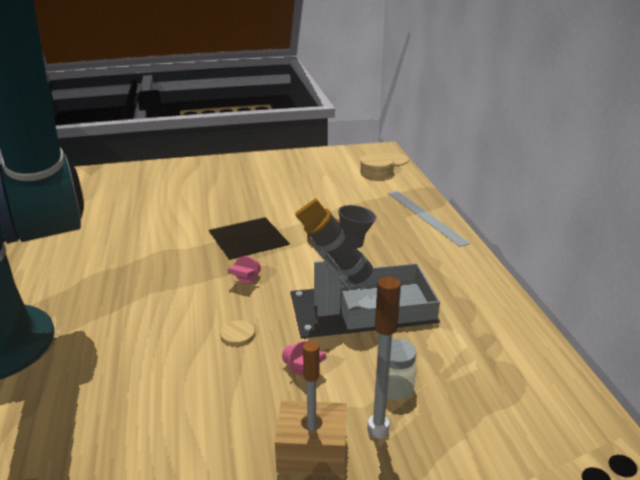

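View pics/top0.png

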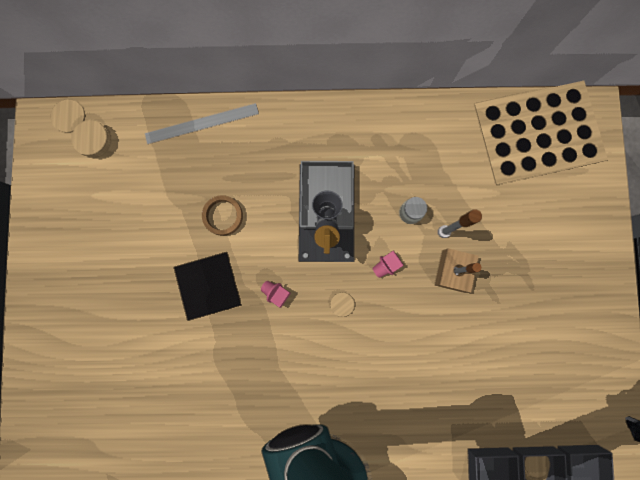

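The side view shows the brass plug in the pipe at (315,215), the small rod in its block at (311,370) and a taller rod at (385,350). There are pink plugs at (245,270) and (303,357).

In the top view:
- **Plug candidates:** brass at (327,238), which is in the pipe, and pink at (388,264) and (276,293). I choose the brass one.
- **Rod candidates:** the small one in the block at (475,267) and a bigger one at (460,222). I choose the small one.
- **Other things:** the mat is at (208,286), and the tape, jar and disc are at (223,215), (413,210) and (342,303).

Next I'll check the choice in a close crop.

Run:
```python
from h import *
t=cv2.imread("pics/top0.png"); s=cv2.imread("pics/side0.png")
a=cv2.resize(t[150:270,285:385],None,fx=4,fy=4,interpolation=cv2.INTER_CUBIC)[:, :400]
b=cv2.resize(s[190:340,285:445],None,fx=2.5,fy=2.5,interpolation=cv2.INTER_CUBIC)
c=cv2.resize(t[200:300,425:495],None,fx=2.2,fy=2.2); d=cv2.resize(s[330:480,270:350],None,fx=1.4,fy=1.4)
o=np.zeros((600,800,3),np.uint8); o[:480,:400]=a; o[:375,400:]=b; o[375:595,400:400+c.shape[1]]=c; o[375:375+d.shape[0],600:600+d.shape[1]]=d
cv2.imwrite("pics/crop.png",o)
```

```text
(no output)
```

View pics/crop.png

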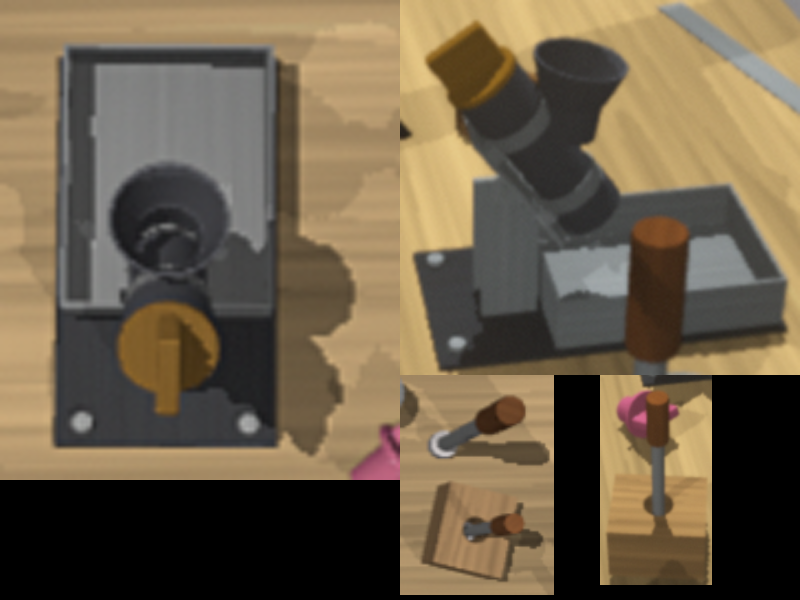

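The crop confirms the choice: brass plug with its bar along the lean plane (top px 327,237), and the smaller rod standing in the block. Now the measuring.

Run:
```python
from h import *
t=cv2.imread("pics/top0.png"); s=cv2.imread("pics/side0.png")
lo=tri(("side",296.2,214),("top",330,253)); hi=tri(("side",315,198.8),("top",330,228))
print("bar lo,hi",lo.round(4),hi.round(4),np.linalg.norm(hi-lo))
P=[plane("top",u,v,z) for u,v,z in((298.75,261.25,.006),(354.25,261.25,.006),(305.2,255.2,.008),(347.2,255.7,.008),(301,161.8,.043),(353.2,161.8,.043))]
print(np.round(P,4))
def blob(img,m,name,near=None,minA=60):
    n,l,st,c=cv2.connectedComponentsWithStats(m.astype(np.uint8))
    for i in range(1,n):
        if st[i,4]>minA: print(name,c[i].round(1),st[i])
hs=cv2.cvtColor(s,cv2.COLOR_BGR2HSV).astype(int); ht=cv2.cvtColor(t,cv2.COLOR_BGR2HSV).astype(int)
for n,h in(("side",hs),("top",ht)):
    hue,sa,v=h[...,0],h[...,1],h[...,2]
    m=(hue<13)&(sa>120)&(v>40)&(v<190); m[:150]=0; blob(None,m,n+" brown",minA=40)
    m=(v<40); m[:200]=0; m[350:]=0; blob(None,m,n+" dark",minA=300)
# mat
m=((ht[...,2]<40)).astype(np.uint8); m[:, :170]=0;m[:,245:]=0;m[:245]=0;m[330:]=0
c=max(cv2.findContours(m,0,2)[0],key=cv2.contourArea); r=cv2.minAreaRect(c); print("mat",r,plane("top",*r[0],.004), [plane("top",*p,.004).round(3) for p in cv2.boxPoints(r)])
# block top corners from crop (scale 2.2)
for u,v in((448,484),(522,500),(507,580),(432,562)): print("blk",plane("top",425+(u-400)/2.2,200+(v-375)/2.2,.06).round(4))
print("rod top tri", tri(("side",270+(657-600)/1.4,330+(397-375)/1.4),("top",425+(514-400)/2.2,200+(523-375)/2.2)))
print("hole", plane("top",425+(474-400)/2.2,200+(529-375)/2.2,.06))
```

```text
bar lo,hi [ 0.5386 -0.0253  0.2063] [ 0.5787 -0.0248  0.231 ] 0.04712064292991064
[[ 0.5356  0.0497  0.006 ]
 [ 0.5329 -0.0888  0.006 ]
 [ 0.5503  0.0333  0.008 ]
 [ 0.547  -0.0714  0.008 ]
 [ 0.7795  0.0389  0.043 ]
 [ 0.7768 -0.0903  0.043 ]]
side brown [303.8 357.8] [303 342   5  33  53]
side dark [ 35.6 223.6] [   0  200   79   50 1871]
side dark [ 15.8 317.9] [   0  257   53   93 2260]
top brown [469.9 218.2] [460 211  21  15 125]
top brown [473.4 267.8] [466 264  15   9  63]
top dark [  2.8 258.3] [  0 200  10 150 876]
top dark [345.6 240.3] [333 224  20  33 313]
top dark [207.1 285.8] [ 175  253   66   67 2970]
mat ((206.9996337890625, 285.64874267578125), (54.99962615966797, 54.973533630371094), 74.87599182128906) [0.47911323 0.27973931 0.004     ] [array([0.529, 0.365, 0.004]), array([0.563, 0.231, 0.004]), array([0.43 , 0.195, 0.004]), array([0.397, 0.328, 0.004])]
blk [ 0.5531 -0.3069  0.06  ]
blk [ 0.5341 -0.3866  0.06  ]
blk [ 0.4482 -0.3658  0.06  ]
blk [ 0.4692 -0.2857  0.06  ]
rod top tri [ 0.50342536 -0.33411507  0.18966813]
hole [ 0.50374284 -0.33281235  0.06      ]
```

```bash
cat >> h.py <<'E'
def st():
    s=bot.read_state(); R=Rn.from_rotvec(s["tcp_rot"]).as_matrix()
    y=np.degrees(np.arctan2(R[1,1],R[0,1]))
    print("t %.2f p %s jawdir %.1f tilt %.2f F %s T %s w %.3f q6 %.2f"%(s["time"],s["tool_pos"].round(4),y,np.degrees(np.arccos(-R[2,2])),s["wrist_force"].round(1),s["torque"].round(2),s["width"],s["q"][5]))
    return s,R
def go(p,jaw=None):
    s,R=st()
    if jaw is not None:
        y=np.degrees(np.arctan2(R[1,1],R[0,1])); d=(jaw-y+90)%180-90  # world +ccw
        print("spin units (tool z down => -ccw):",round(-d/5,2)); R=Rn.from_euler('z',d,degrees=True).as_matrix()@R
    print("tool x",R[:,0].round(3),"y",R[:,1].round(3)," shift mm after spin:",(R.T@(np.array(p)-s["tool_pos"])*1000).round(1))
E
python3 -c "
from h import *
go([.563,-.02,.30],88.6)"
```

```text
t 0.10 p [ 0.2094 -0.641   0.2301] jawdir -71.9 tilt 0.12 F [-0.  -0.4 -0.6] T [ 0.02  0.   -0.  ] w 1.006 q6 -0.04
spin units (tool z down => -ccw): 3.9
tool x [ 1.    -0.024  0.   ] y [-0.024 -1.    -0.002]  shift mm after spin: [ 338.3 -629.6  -68.6]
```

>>> play_rows(series=[{"translation": [0, 0, -0.017], "spin": 0.98}, {"translation": [0, 0, -0.017], "spin": 0.98}, {"translation": [0, 0, -0.017], "spin": 0.98}, {"translation": [0, 0, -0.017], "spin": 0.98}], jaw=0.2)

```text
time: 0.5
tool_pos: [0.2095, -0.6412, 0.2991]
tcp_rot: [-3.14, 0.047, 0.001]
wrist_force: [0.4, 0.9, 0.8]
width: 0.602
```

>>> play_rows(series=[{"translation": [0.02, -0.04, 0], "spin": 0}, {"translation": [0.02, -0.04, 0], "spin": 0}, {"translation": [0.02, -0.04, 0], "spin": 0}, {"translation": [0.02, -0.04, 0], "spin": 0}, {"translation": [0.02, -0.04, 0], "spin": 0}])

```text
time: 1.0
tool_pos: [0.3152, -0.4424, 0.2987]
tcp_rot: [-3.14, 0.042, 0.0]
wrist_force: [0.3, 0.6, -0.4]
width: 0.599
```

>>> play_rows(series=[{"translation": [0.02, -0.04, 0], "spin": 0}, {"translation": [0.02, -0.04, 0], "spin": 0}, {"translation": [0.02, -0.04, 0], "spin": 0}, {"translation": [0.02, -0.04, 0], "spin": 0}, {"translation": [0.02, -0.04, 0], "spin": 0}])

```text
time: 1.5
tool_pos: [0.4203, -0.2452, 0.2989]
tcp_rot: [-3.141, 0.042, 0.0]
wrist_force: [1.1, 0.3, -0.7]
width: 0.594
```

>>> play_rows(series=[{"translation": [0.024, -0.04, 0], "spin": 0}, {"translation": [0.024, -0.04, 0], "spin": 0}, {"translation": [0.024, -0.04, 0], "spin": 0}, {"translation": [0.024, -0.04, 0], "spin": 0}, {"translation": [0.02, -0.04, 0], "spin": 0}])

```text
time: 2.0
tool_pos: [0.5419, -0.0482, 0.2988]
tcp_rot: [3.141, -0.041, -0.001]
wrist_force: [-0.3, -1.0, 0.1]
width: 0.604
```

```bash
python3 -c "
from h import *
go([.563,-.02,.1904],88.6)"
```

```text
t 2.00 p [ 0.5419 -0.0482  0.2988] jawdir -91.5 tilt 0.02 F [-0.3 -1.   0.1] T [0.02 0.01 0.  ] w 0.604 q6 1.46
spin units (tool z down => -ccw): -0.02
tool x [ 1.    -0.024 -0.   ] y [-0.024 -1.     0.   ]  shift mm after spin: [ 20.4 -28.7 108.4]
```

>>> play_rows(series=[{"translation": [0.01, -0.014, 0.02], "spin": 0}, {"translation": [0.01, -0.015, 0.02], "spin": 0}, {"translation": [0, 0, 0.02], "spin": 0}, {"translation": [0, 0, 0.005], "spin": 0}])

```text
time: 2.4
tool_pos: [0.5601, -0.0208, 0.2307]
tcp_rot: [-3.141, 0.039, 0.01]
wrist_force: [-0.4, -0.5, 0.5]
width: 0.602
```

Run:
```python
from h import *
a=bot.read_camera("side"); b=bot.read_camera("top")
x=cv2.resize(a[130:290,240:400],None,fx=2.5,fy=3.75)[:600,:400]; y=cv2.resize(b[160:280,270:390],None,fx=3.33,fy=3.33)
cv2.imwrite("pics/c2.png",np.hstack([cv2.resize(a[110:310,220:420],(400,400)),cv2.resize(b[160:290,265:395],(400,400))]))
go([.563,-.02,.1904],88.6)
```

```text
t 2.50 p [ 0.561  -0.0216  0.2328] jawdir -91.5 tilt 0.18 F [-1.   0.5 -0.2] T [0.04 0.01 0.02] w 0.602 q6 1.51
spin units (tool z down => -ccw): -0.02
tool x [ 1.    -0.024 -0.003] y [-0.024 -1.    -0.   ]  shift mm after spin: [ 2.1 -1.7 42.4]
```

View pics/c2.png

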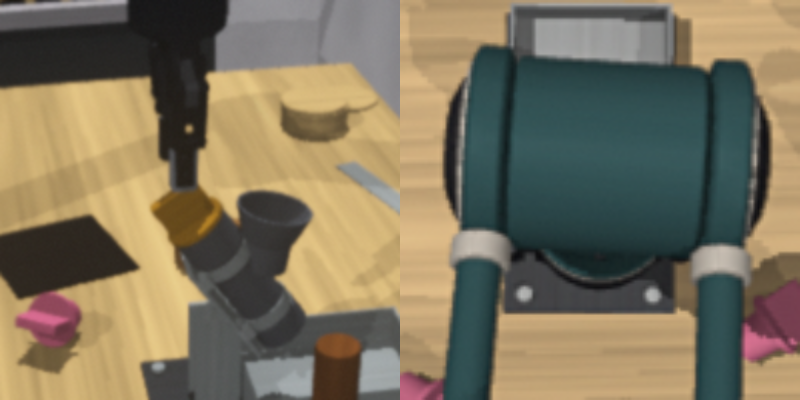

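The side view has the fingers directly over the bar at crop (185,185), and the top view is hidden by the arm. I'll go down and close.

>>> play_rows(series=[{"translation": [0.002, -0.0015, 0.018], "spin": 0}, {"translation": [0, 0, 0.016], "spin": 0}, {"translation": [0, 0, 0.006], "spin": 0}, {"translation": [0, 0, 0], "spin": 0}])

```text
time: 2.9
tool_pos: [0.5631, -0.0205, 0.1932]
tcp_rot: [-3.141, 0.042, 0.004]
wrist_force: [-0.1, 0.1, -1.0]
width: 0.597
```

>>> play_rows(series=[{"translation": [0, 0, 0], "spin": 0}, {"translation": [0, 0, 0], "spin": 0}, {"translation": [0, 0, 0], "spin": 0}, {"translation": [0, 0, 0], "spin": 0}, {"translation": [0, 0, 0], "spin": 0}], jaw=-1, force=40)

```text
time: 3.4
tool_pos: [0.5647, -0.0181, 0.1956]
tcp_rot: [-3.138, 0.042, -0.003]
wrist_force: [-0.5, 6.7, 2.4]
width: 0.132
```

```bash
python3 -c "
from h import *
go([.563,-.02,.1904],88.6)"
```

```text
t 3.40 p [ 0.5647 -0.0181  0.1956] jawdir -91.5 tilt 0.23 F [-0.5  6.7  2.4] T [ 1.01  0.18 -0.02] w 0.132 q6 1.52
spin units (tool z down => -ccw): -0.02
tool x [ 1.    -0.024  0.002] y [-0.024 -1.    -0.004]  shift mm after spin: [-1.6  1.9  5.2]
```

>>> play_rows(series=[{"translation": [0, -0.0025, -0.001], "spin": 0}, {"translation": [0, 0, 0], "spin": 0}])

```text
time: 3.6
tool_pos: [0.5646, -0.0179, 0.1956]
tcp_rot: [3.141, -0.041, 0.002]
wrist_force: [1.9, -0.1, -3.2]
width: 0.132
```

```bash
cat >> h.py <<'E'
ZS=np.array([-.573,.014,.819]); M=np.array([.580,-.018,.1856])
def tw():
    s,R=st(); W=s["tool_pos"]-R[:,2]*.15
    print("axis moment wrist %.2f shifted %.2f"%(s["torque"]@ZS,s["torque"]@ZS+np.cross(W-M,s["wrist_force"])@ZS))
E
python3 -c "
from h import *
tw()"
```

```text
t 3.60 p [ 0.5646 -0.0179  0.1956] jawdir -91.5 tilt 0.08 F [ 1.9 -0.1 -3.2] T [-0.13 -0.21  0.  ] w 0.132 q6 1.52
axis moment wrist 0.07 shifted 0.07
```

>>> play_rows(series=[{"translation": [0, 0, 0], "spin": -0.6}, {"translation": [0, 0, 0], "spin": -0.6}, {"translation": [0, 0, 0], "spin": 0}])

```text
time: 3.9
tool_pos: [0.5638, -0.0189, 0.1963]
tcp_rot: [3.137, 0.123, -0.001]
wrist_force: [-4.0, -3.5, 3.9]
width: 0.132
```

```bash
python3 -c "
from h import *
tw()"
```

```text
t 3.90 p [ 0.5638 -0.0189  0.1963] jawdir -85.5 tilt 0.12 F [-4.  -3.5  3.9] T [-0.8   0.54 -0.21] w 0.132 q6 1.42
axis moment wrist 0.30 shifted 0.01
```

>>> play_rows(series=[{"translation": [0, 0, 0], "spin": -0.6}, {"translation": [0, 0, 0], "spin": -0.6}, {"translation": [0, 0, 0], "spin": 0}])

```text
time: 4.2
tool_pos: [0.5635, -0.0199, 0.1972]
tcp_rot: [3.124, 0.287, -0.002]
wrist_force: [-6.4, -6.9, 8.9]
width: 0.129
```

```bash
python3 -c "
from h import *
tw()"
```

```text
t 4.20 p [ 0.5635 -0.0199  0.1972] jawdir -79.5 tilt 0.25 F [-6.4 -6.9  8.9] T [-1.55  1.17 -0.03] w 0.129 q6 1.31
axis moment wrist 0.88 shifted 0.31
```

>>> play_rows(series=[{"translation": [-0.001, 0.001, -0.002], "spin": -0.6}, {"translation": [0, 0.001, -0.001], "spin": -0.6}, {"translation": [0, 0, 0], "spin": 0}])

```text
time: 4.5
tool_pos: [0.5631, -0.0209, 0.199]
tcp_rot: [3.108, 0.449, -0.002]
wrist_force: [-3.9, -3.7, 2.7]
width: 0.133
```

```bash
python3 -c "
from h import *
tw()"
```

```text
t 4.50 p [ 0.5631 -0.0209  0.199 ] jawdir -73.5 tilt 0.10 F [-3.9 -3.7  2.7] T [-0.78  0.5   0.03] w 0.133 q6 1.20
axis moment wrist 0.48 shifted 0.17
```

>>> play_rows(series=[{"translation": [0, 0, 0], "spin": -0.6}, {"translation": [0, 0, 0], "spin": -0.6}, {"translation": [0, 0, 0], "spin": 0}])

```text
time: 4.8
tool_pos: [0.5625, -0.0216, 0.1997]
tcp_rot: [3.079, 0.611, -0.004]
wrist_force: [-7.0, -5.3, 9.2]
width: 0.128
```

Run:
```python
from h import *
tw()
a=bot.read_camera("side"); cv2.imwrite("pics/c3.png",cv2.resize(a[150:270,260:380],(600,600),interpolation=cv2.INTER_CUBIC))
```

```text
t 4.80 p [ 0.5625 -0.0216  0.1997] jawdir -67.5 tilt 0.22 F [-7.  -5.3  9.2] T [-1.22  1.28 -0.23] w 0.128 q6 1.10
axis moment wrist 0.53 shifted 0.10
```

View pics/c3.png

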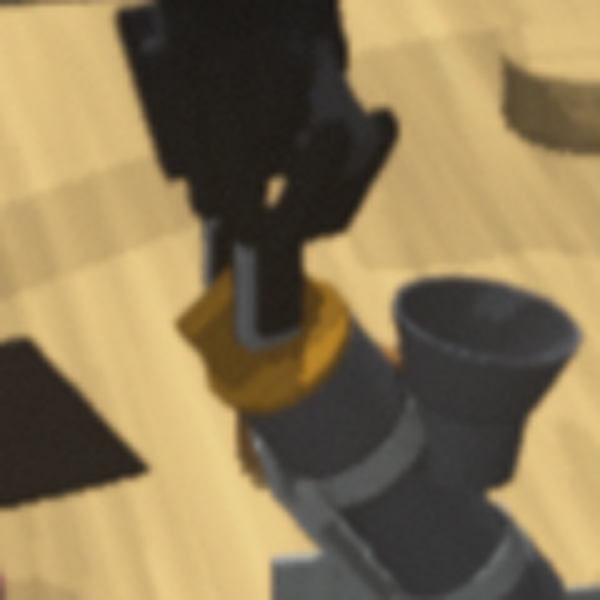

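>>> play_rows(series=[{"translation": [0, 0, -0.002], "spin": -0.6}])

```text
time: 4.95
tool_pos: [0.5624, -0.0216, 0.2005]
tcp_rot: [3.062, 0.691, -0.005]
wrist_force: [-1.8, -7.6, -2.6]
width: 0.134
```

```bash
sed -i 's/\[:,2\]\*.15/[:,2]*.16/' h.py; python3 -c "
from h import *
tw()"
```

```text
t 4.95 p [ 0.5624 -0.0216  0.2005] jawdir -64.6 tilt 0.22 F [-1.8 -7.6 -2.6] T [-1.51  0.42 -0.38] w 0.134 q6 1.05
axis moment wrist 0.56 shifted -0.11
```

>>> play_rows(series=[{"translation": [0, 0, -0.001], "spin": -0.6}])

```text
time: 5.05
tool_pos: [0.5627, -0.0222, 0.2012]
tcp_rot: [3.041, 0.772, -0.005]
wrist_force: [-2.5, -9.4, -0.3]
width: 0.131
```

```bash
python3 -c "
from h import *
tw()"
```

```text
t 5.05 p [ 0.5627 -0.0222  0.2012] jawdir -61.5 tilt 0.27 F [-2.5 -9.4 -0.3] T [-1.98  0.38 -0.45] w 0.131 q6 0.99
axis moment wrist 0.77 shifted -0.06
```

>>> play_rows(series=[{"translation": [0, 0, 0], "spin": -0.6}])

```text
time: 5.15
tool_pos: [0.5627, -0.0229, 0.2015]
tcp_rot: [3.019, 0.851, -0.005]
wrist_force: [-4.3, -11.5, 3.9]
width: 0.13
```

```bash
python3 -c "
from h import *
tw()"
```

```text
t 5.15 p [ 0.5627 -0.0229  0.2015] jawdir -58.5 tilt 0.34 F [ -4.3 -11.5   3.9] T [-2.44  0.56 -0.71] w 0.130 q6 0.94
axis moment wrist 0.83 shifted -0.19
```

>>> play_rows(series=[{"translation": [-0.002, 0.0034, -0.001], "spin": -0.5}], force=55)

```text
time: 5.25
tool_pos: [0.5627, -0.0254, 0.2023]
tcp_rot: [3.003, 0.918, -0.004]
wrist_force: [-3.1, -2.0, 0.4]
width: 0.124
```

```bash
python3 -c "
from h import *
tw()"
```

```text
t 5.25 p [ 0.5627 -0.0254  0.2023] jawdir -56.0 tilt 0.19 F [-3.1 -2.   0.4] T [-0.42  0.5  -0.13] w 0.124 q6 0.89
axis moment wrist 0.14 shifted -0.06
```

>>> play_rows(series=[{"translation": [0, 0, 0], "spin": -0.6}])

```text
time: 5.35
tool_pos: [0.5626, -0.026, 0.2024]
tcp_rot: [2.977, 0.995, -0.005]
wrist_force: [-5.5, -8.7, 3.6]
width: 0.132
```

```bash
python3 -c "
from h import *
tw()"
```

```text
t 5.35 p [ 0.5626 -0.026   0.2024] jawdir -53.0 tilt 0.25 F [-5.5 -8.7  3.6] T [-1.79  0.8  -0.49] w 0.132 q6 0.84
axis moment wrist 0.64 shifted -0.15
```

>>> play_rows(series=[{"translation": [0, 0, 0], "spin": -0.6}])

```text
time: 5.45
tool_pos: [0.5624, -0.0268, 0.2026]
tcp_rot: [2.948, 1.073, -0.007]
wrist_force: [-5.7, -10.8, 4.9]
width: 0.13
```

Run:
```python
from h import *
tw()
a=bot.read_camera("side"); cv2.imwrite("pics/c4.png",cv2.resize(a[150:270,260:380],(600,600),interpolation=cv2.INTER_CUBIC))
```

```text
t 5.45 p [ 0.5624 -0.0268  0.2026] jawdir -50.0 tilt 0.34 F [ -5.7 -10.8   4.9] T [-2.31  0.86 -0.58] w 0.130 q6 0.79
axis moment wrist 0.86 shifted -0.12
```

View pics/c4.png

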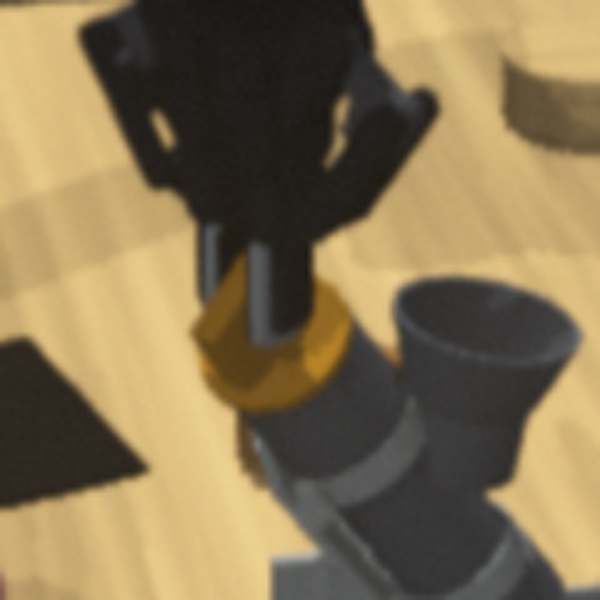

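Two things show in the crop: the bar has turned clearly, with its top near corner at (192,333), and the flange is still seated. I'll work out the plug's angle from that corner.

Run:
```python
from h import *
ys=np.array([.024,1,0]); zs=ZS/np.linalg.norm(ZS); xs=np.cross(ys,zs)
for th in (0,25,30,35,40,45,50,55):
    t=np.radians(th); bx=xs*np.cos(t)+ys*np.sin(t); by=-xs*np.sin(t)+ys*np.cos(t)
    bx2=xs*np.cos(t)-ys*np.sin(t); by2=xs*np.sin(t)+ys*np.cos(t)
    f=lambda bx,by:[((proj("side",M+.037*zs+sx*.022*bx+sy*.006*by)-[260,150])*5).round(0).astype(int).tolist() for sx,sy in((-1,-1),(-1,1),(1,-1),(1,1))]
    print(th,f(bx,by))
    print("   bar horiz dir deg",np.degrees(np.arctan2(bx[1],bx[0])).round(1), "needs jawdir",(np.degrees(np.arctan2(by[1],by[0]))-180).round(1))
```

```text
0 [[185, 325], [180, 308], [294, 246], [288, 230]]
   bar horiz dir deg -1.4 needs jawdir -91.4
25 [[201, 329], [183, 323], [290, 232], [272, 227]]
   bar horiz dir deg 28.3 needs jawdir -70.5
30 [[205, 328], [185, 325], [288, 231], [268, 228]]
   bar horiz dir deg 33.8 needs jawdir -66.1
35 [[209, 328], [187, 326], [286, 229], [264, 229]]
   bar horiz dir deg 39.1 needs jawdir -61.5
40 [[213, 327], [190, 327], [283, 228], [259, 230]]
   bar horiz dir deg 44.3 needs jawdir -56.9
45 [[218, 325], [193, 328], [280, 227], [255, 231]]
   bar horiz dir deg 49.3 needs jawdir -52.0
50 [[223, 323], [196, 329], [276, 227], [250, 233]]
   bar horiz dir deg 54.1 needs jawdir -47.1
55 [[228, 321], [200, 329], [272, 227], [245, 236]]
   bar horiz dir deg 58.8 needs jawdir -41.9
```

>>> play_rows(series=[{"translation": [-0.001, 0.002, 0.002], "spin": -0.5}])

```text
time: 5.6
tool_pos: [0.5624, -0.028, 0.2024]
tcp_rot: [2.927, 1.136, -0.007]
wrist_force: [-16.5, -4.5, 22.6]
width: 0.133
```

```bash
python3 -c "
from h import *
tw()"
```

```text
t 5.60 p [ 0.5624 -0.028   0.2024] jawdir -47.6 tilt 0.29 F [-16.5  -4.5  22.6] T [-1.08  2.32 -0.64] w 0.133 q6 0.74
axis moment wrist 0.13 shifted -0.31
```

>>> play_rows(series=[{"translation": [0, 0, 0], "spin": -0.6}])

```text
time: 5.7
tool_pos: [0.5625, -0.0288, 0.2027]
tcp_rot: [2.895, 1.212, -0.007]
wrist_force: [-12.2, -10.3, 15.9]
width: 0.128
```

```bash
python3 -c "
from h import *
tw()"
```

```text
t 5.70 p [ 0.5625 -0.0288  0.2027] jawdir -44.6 tilt 0.33 F [-12.2 -10.3  15.9] T [-2.05  1.72 -0.83] w 0.128 q6 0.69
axis moment wrist 0.52 shifted -0.41
```

>>> play_rows(series=[{"translation": [0, 0, 0], "spin": -0.6}])

```text
time: 5.8
tool_pos: [0.5629, -0.0295, 0.2031]
tcp_rot: [2.861, 1.287, -0.007]
wrist_force: [-12.5, -11.6, 16.1]
width: 0.132
```

```bash
python3 -c "
from h import *
tw()"
```

```text
t 5.80 p [ 0.5629 -0.0295  0.2031] jawdir -41.6 tilt 0.38 F [-12.5 -11.6  16.1] T [-2.4   1.62 -0.9 ] w 0.132 q6 0.64
axis moment wrist 0.66 shifted -0.40
```

>>> play_rows(series=[{"translation": [0, 0, -0.003], "spin": 0}, {"translation": [0, 0, -0.015], "spin": 0}, {"translation": [0, 0, -0.02], "spin": 0}], jaw=0.0)

```text
time: 6.1
tool_pos: [0.5636, -0.0254, 0.238]
tcp_rot: [-2.863, -1.288, 0.002]
wrist_force: [-0.3, 0.1, 0.5]
width: 0.503
```

Run:
```python
from h import *
tw()
a=bot.read_camera("side"); c=cv2.resize(a[150:270,260:380],(600,600),interpolation=cv2.INTER_CUBIC); cv2.imwrite("pics/c5.png",c)
for n in("c3","c4","c5"):
    i=cv2.imread(f"pics/{n}.png"); h=cv2.cvtColor(i,cv2.COLOR_BGR2HSV); m=cv2.inRange(h,(10,160,60),(24,255,220)); m[:200]=0;m[450:]=0;m[:,380:]=0
    m=cv2.morphologyEx(m,cv2.MORPH_OPEN,np.ones((9,9))); p=max(cv2.findContours(m,0,1)[0],key=cv2.contourArea)[:,0]; print(n,p[p[:,0].argmin()],p[p[:,1].argmin()])
```

```text
t 6.10 p [ 0.5636 -0.0254  0.238 ] jawdir -41.6 tilt 0.13 F [-0.3  0.1  0.5] T [-0.06 -0.02 -0.  ] w 0.503 q6 0.64
axis moment wrist 0.03 shifted 0.04
c3 [181 320] [221 274]
c4 [196 327] [235 260]
c5 [189 336] [249 248]
```

View pics/c5.png

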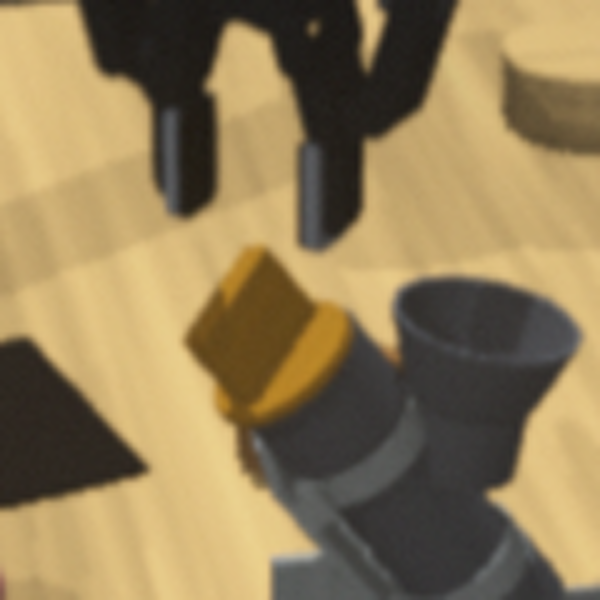

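The crop shows the plug's near face with corners (185,340), (258,247), (312,300) and (240,400). The plug looks turned and also cocked. Those four corners should give its pose.

```bash
cat > pnp.py <<'E'
from h import *
def pnp(pts):
    f,cx,cy,k,R,t=cal("side"); n=[]
    for u,v in pts:
        o,d=ray("side",u,v); c=R@d; n.append(c[:2]/c[2])
    obj=np.array([[-22,-6,37],[22,-6,37],[22,-6,5],[-22,-6,5]])/1000.
    q=obj[:,[0,2]]; q3=np.c_[q-q.mean(0),0*q[:,0]]
    _,rv,tv,er=cv2.solvePnPGeneric(q3,np.array(n),np.eye(3),None,flags=cv2.SOLVEPNP_IPPE)
    for r,T,e in zip(rv,tv,er):
        A=R.T@cv2.Rodrigues(r)[0]; c=R.T@(T[:,0]-t)
        bx,bz=A[:,0],A[:,1]; by=np.cross(bz,bx)
        o=c-.021*bz+.006*by; print("err %.4f"%(e[0]*600),"flange origin",o.round(4),"bx",bx.round(2),"by",by.round(2),"bz",bz.round(3),"tilt/axis",np.degrees(np.arccos(bz@ZS)).round(1))
E
python3 - <<'E'
from pnp import *
pnp([(260+u/5,150+v/5) for u,v in((185,340),(258,247),(312,300),(240,400))])
print((proj("side",M)-[260,150])*5)
E
```

```text
err 0.2409 flange origin [0.5874 0.0298 0.1571] bx [0.6  0.01 0.8 ] by [ 0.66  0.56 -0.51] bz [-0.451  0.832  0.324] tilt/axis 57.6
err 0.2842 flange origin [0.5848 0.0502 0.1489] bx [0.68 0.46 0.56] by [-0.39  0.88 -0.25] bz [-0.615 -0.049  0.787] tilt/axis 5.0
[300.60839166 354.2578931 ]
```

The plug has turned about 30° and leans a few mm, because the pads rode up near the top of the bar. I'll regrasp lower, aligned to the plug's actual angle.

```bash
python3 -c "
from h import *
go([.562,-.021,.1935],-64)"
```

```text
t 6.15 p [ 0.5663 -0.0256  0.243 ] jawdir -41.6 tilt 0.32 F [ 0.7 -0.5  2.5] T [ 0.06 -0.03 -0.01] w 0.501 q6 0.64
spin units (tool z down => -ccw): 4.49
tool x [0.899 0.438 0.004] y [ 0.438 -0.899  0.004]  shift mm after spin: [-2.  -6.2 49.5]
```

>>> play_rows(series=[{"translation": [0, 0, 0], "spin": 0.9}, {"translation": [0, 0, 0], "spin": 0.9}, {"translation": [0, 0, 0], "spin": 0.9}, {"translation": [0, 0, 0], "spin": 0.9}, {"translation": [0, 0, 0], "spin": 0.9}])

```text
time: 6.65
tool_pos: [0.5647, -0.0254, 0.2386]
tcp_rot: [-3.062, -0.701, -0.002]
wrist_force: [-0.9, -0.1, -0.1]
width: 0.498
```

>>> play_rows(series=[{"translation": [-0.002, -0.006, 0.015], "spin": 0}, {"translation": [0, 0, 0.018], "spin": 0}, {"translation": [0, 0, 0.014], "spin": 0}, {"translation": [0, 0, 0], "spin": 0}])

```text
time: 7.05
tool_pos: [0.5591, -0.0208, 0.1909]
tcp_rot: [-3.06, -0.708, 0.002]
wrist_force: [-2.7, 0.1, 4.0]
width: 0.501
```

>>> play_rows(series=[{"translation": [0, 0, 0], "spin": 0}, {"translation": [0, 0, 0], "spin": 0}, {"translation": [0, 0, 0], "spin": 0}, {"translation": [0, 0, 0], "spin": 0}], jaw=-1, force=35)

```text
time: 7.45
tool_pos: [0.5595, -0.0216, 0.1933]
tcp_rot: [3.06, 0.707, -0.0]
wrist_force: [-7.8, 0.1, 13.2]
width: 0.171
```

Run:
```python
from h import *
tw()
go([.562,-.021,.1935],-64)
a=bot.read_camera("side"); cv2.imwrite("pics/c6.png",cv2.resize(a[150:270,260:380],(600,600),interpolation=cv2.INTER_CUBIC))
```

```text
t 7.45 p [ 0.5595 -0.0216  0.1933] jawdir -64.0 tilt 0.05 F [-7.8  0.1 13.2] T [-0.39  0.91 -0.2 ] w 0.171 q6 1.03
axis moment wrist 0.07 shifted 0.07
t 7.45 p [ 0.5595 -0.0216  0.1933] jawdir -64.0 tilt 0.05 F [-7.8  0.1 13.2] T [-0.39  0.91 -0.2 ] w 0.171 q6 1.03
spin units (tool z down => -ccw): 0.01
tool x [ 0.899  0.438 -0.   ] y [ 0.438 -0.899  0.001]  shift mm after spin: [ 2.5  0.5 -0.2]
```

View pics/c6.png

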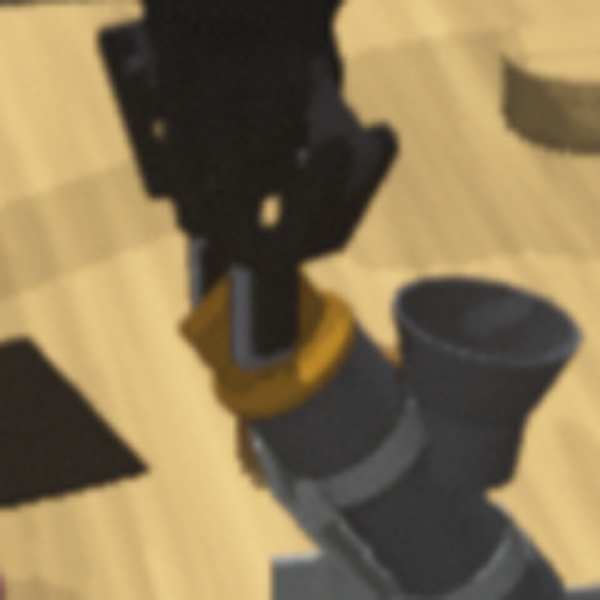

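Grip is now deep on the bar and pressing lightly on the flange. I'll back off along the axis, then pull gently at well under 15 N.

>>> play_rows(series=[{"translation": [-0.002, -0.001, -0.0033], "spin": 0}, {"translation": [0, 0, 0], "spin": 0}])

```text
time: 7.7
tool_pos: [0.5583, -0.0231, 0.1964]
tcp_rot: [3.057, 0.707, 0.003]
wrist_force: [-3.6, -4.3, 9.7]
width: 0.131
```

```bash
cat >> h.py <<'E'
def ax():
    s,R=st(); print("axial F on tool %.1f  zs of grasp %.4f"%(s["wrist_force"]@ZS,(s["tool_pos"]+[0,0,.019]-M)@ZS))
E
python3 -c "
from h import *
ax()"
```

```text
t 7.70 p [ 0.5583 -0.0231  0.1964] jawdir -64.0 tilt 0.25 F [-3.6 -4.3  9.7] T [-1.    0.41 -0.24] w 0.131 q6 1.03
axial F on tool 10.0  zs of grasp 0.0367
```

>>> play_rows(series=[{"translation": [-0.001, -0.0005, -0.0016], "spin": 0}, {"translation": [0, 0, 0], "spin": 0}])

```text
time: 7.9
tool_pos: [0.558, -0.0231, 0.1965]
tcp_rot: [3.057, 0.706, 0.005]
wrist_force: [2.6, -5.6, 0.8]
width: 0.135
```

```bash
python3 -c "
from h import *
ax()"
```

```text
t 7.90 p [ 0.558  -0.0231  0.1965] jawdir -64.0 tilt 0.31 F [ 2.6 -5.6  0.8] T [-1.07 -0.69 -0.2 ] w 0.135 q6 1.03
axial F on tool -0.9  zs of grasp 0.0370
```

>>> play_rows(series=[{"translation": [-0.0008, -0.0004, -0.0013], "spin": 0}, {"translation": [0, 0, 0], "spin": 0}])

```text
time: 8.1
tool_pos: [0.5575, -0.0231, 0.1972]
tcp_rot: [3.057, 0.706, 0.006]
wrist_force: [4.8, -6.1, -2.2]
width: 0.131
```

```bash
python3 -c "
from h import *
ax()"
```

```text
t 8.10 p [ 0.5575 -0.0231  0.1972] jawdir -64.0 tilt 0.33 F [ 4.8 -6.1 -2.2] T [-1.06 -0.99 -0.18] w 0.131 q6 1.03
axial F on tool -4.7  zs of grasp 0.0379
```

>>> play_rows(series=[{"translation": [-0.0008, -0.0004, -0.0013], "spin": 0}, {"translation": [0, 0, 0], "spin": 0}])

```text
time: 8.3
tool_pos: [0.5568, -0.023, 0.1984]
tcp_rot: [3.057, 0.706, 0.006]
wrist_force: [7.1, -4.7, -3.0]
width: 0.138
```

```bash
python3 -c "
from h import *
ax()"
```

```text
t 8.30 p [ 0.5568 -0.023   0.1984] jawdir -64.0 tilt 0.33 F [ 7.1 -4.7 -3. ] T [-1.05 -1.09 -0.24] w 0.138 q6 1.03
axial F on tool -6.6  zs of grasp 0.0393
```

>>> play_rows(series=[{"translation": [-0.0008, -0.0004, -0.0013], "spin": 0}, {"translation": [0, 0, 0], "spin": 0}])

```text
time: 8.5
tool_pos: [0.5559, -0.0229, 0.1997]
tcp_rot: [3.057, 0.706, 0.007]
wrist_force: [5.9, -4.9, -3.0]
width: 0.134
```

Run:
```python
from h import *
ax()
a=bot.read_camera("side"); c=cv2.resize(a[150:270,260:380],(600,600),interpolation=cv2.INTER_CUBIC); cv2.imwrite("pics/c7.png",c)
for n in("c6","c7"):
    i=cv2.imread(f"pics/{n}.png"); h=cv2.cvtColor(i,cv2.COLOR_BGR2HSV); m=cv2.inRange(h,(10,160,60),(24,255,220)); m[:200]=0;m[450:]=0;m[:,380:]=0
    m=cv2.morphologyEx(m,cv2.MORPH_OPEN,np.ones((9,9))); p=max(cv2.findContours(m,0,1)[0],key=cv2.contourArea)[:,0]; print(n,"L",p[p[:,0].argmin()],"B",p[p[:,1].argmax()],"R",p[p[:,0].argmax()])
```

```text
t 8.50 p [ 0.5559 -0.0229  0.1997] jawdir -64.0 tilt 0.33 F [ 5.9 -4.9 -3. ] T [-1.03 -1.13 -0.19] w 0.134 q6 1.03
axial F on tool -5.9  zs of grasp 0.0408
c6 L [184 324] B [242 416] R [352 333]
c7 L [175 310] B [254 403] R [341 327]
```

The plug follows the tool at about 6 N and its flange has lifted with it, so it's free. I'll keep drawing along the axis.

>>> play_rows(series=[{"translation": [-0.002, -0.001, -0.0033], "spin": 0}, {"translation": [-0.002, -0.001, -0.0033], "spin": 0}, {"translation": [-0.002, -0.001, -0.0033], "spin": 0}], force=45)

```text
time: 8.85
tool_pos: [0.5498, -0.0226, 0.2094]
tcp_rot: [3.057, 0.706, 0.009]
wrist_force: [8.8, -4.3, -5.8]
width: 0.129
```

```bash
python3 -c "
from h import *
ax()"
```

```text
t 8.85 p [ 0.5498 -0.0226  0.2094] jawdir -64.0 tilt 0.39 F [ 8.8 -4.3 -5.8] T [-0.94 -1.71 -0.18] w 0.129 q6 1.03
axial F on tool -9.9  zs of grasp 0.0523
```

>>> play_rows(series=[{"translation": [-0.0025, -0.0013, -0.0041], "spin": 0}, {"translation": [-0.0025, -0.0013, -0.0041], "spin": 0}, {"translation": [-0.0025, -0.0013, -0.0041], "spin": 0}, {"translation": [-0.0025, -0.0013, -0.0041], "spin": 0}, {"translation": [-0.0025, -0.0013, -0.0041], "spin": 0}])

```text
time: 9.35
tool_pos: [0.5321, -0.0207, 0.2301]
tcp_rot: [-3.06, -0.707, 0.002]
wrist_force: [1.2, -0.4, -3.2]
width: 0.134
```

Run:
```python
from h import *
ax()
a=bot.read_camera("side"); c=cv2.resize(a[110:270,220:380],(640,640),interpolation=cv2.INTER_CUBIC)[:600]; cv2.imwrite("pics/c8.png",c)
```

```text
t 9.35 p [ 0.5321 -0.0207  0.2301] jawdir -64.0 tilt 0.08 F [ 1.2 -0.4 -3.2] T [-0.01  0.05 -0.  ] w 0.134 q6 1.03
axial F on tool -3.3  zs of grasp 0.0794
```

View pics/c8.png

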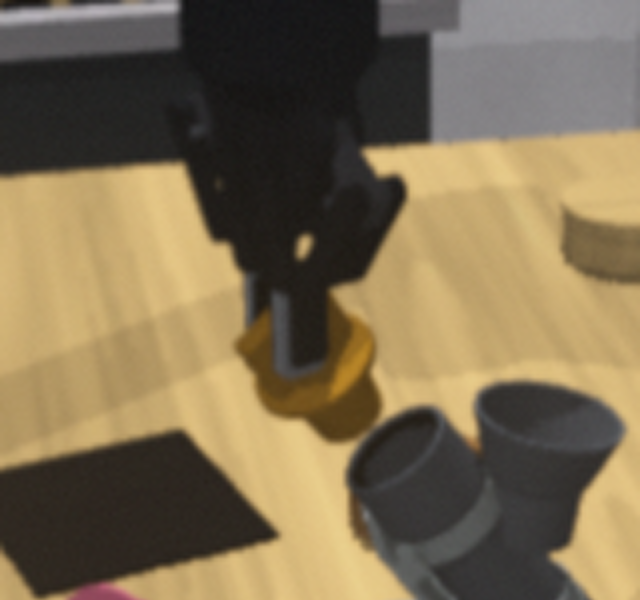

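The plug hangs clear of the mouth, gripped mid-bar and weighing about 3.2 N. I'll carry it to the mat.

```bash
python3 -c "
from h import *
go([.472,.277,.20]); go([.472,.277,.06])"
```

```text
t 9.40 p [ 0.5323 -0.0208  0.2312] jawdir -64.0 tilt 0.01 F [-1.3  0.2 -3.5] T [-0.04  0.09  0.03] w 0.130 q6 1.03
tool x [ 0.899  0.439 -0.   ] y [ 0.439 -0.899 -0.   ]  shift mm after spin: [  76.4 -294.    31.2]
t 9.40 p [ 0.5323 -0.0208  0.2312] jawdir -64.0 tilt 0.01 F [-1.3  0.2 -3.5] T [-0.04  0.09  0.03] w 0.130 q6 1.03
tool x [ 0.899  0.439 -0.   ] y [ 0.439 -0.899 -0.   ]  shift mm after spin: [  76.4 -294.   171.2]
```

>>> play_rows(series=[{"translation": [0, -0.01, -0.01], "spin": 0}, {"translation": [0.007, -0.028, 0], "spin": 0}, {"translation": [0.008, -0.03, 0], "spin": 0}, {"translation": [0.008, -0.03, 0], "spin": 0}, {"translation": [0.008, -0.03, 0], "spin": 0}])

```text
time: 9.9
tool_pos: [0.5041, 0.1093, 0.2413]
tcp_rot: [-3.061, -0.706, -0.001]
wrist_force: [0.2, -0.1, -3.4]
width: 0.132
```

>>> play_rows(series=[{"translation": [0.008, -0.03, 0.02], "spin": 0}, {"translation": [0.008, -0.03, 0.02], "spin": 0}, {"translation": [0.008, -0.03, 0.02], "spin": 0}, {"translation": [0.008, -0.03, 0.02], "spin": 0}, {"translation": [0.008, -0.026, 0.02], "spin": 0}])

```text
time: 10.4
tool_pos: [0.4759, 0.2586, 0.1406]
tcp_rot: [-3.06, -0.707, -0.001]
wrist_force: [0.7, -0.4, -3.9]
width: 0.132
```

>>> play_rows(series=[{"translation": [0.005, -0.02, 0.02], "spin": 0}, {"translation": [0, 0, 0.02], "spin": 0}, {"translation": [0, 0, 0.015], "spin": 0}, {"translation": [0, 0, 0], "spin": 0}])

```text
time: 10.8
tool_pos: [0.4702, 0.2759, 0.0832]
tcp_rot: [3.06, 0.707, -0.008]
wrist_force: [-0.2, 0.6, -3.8]
width: 0.131
```

Run:
```python
from h import *
go([.472,.277,.06])
a=bot.read_camera("side"); c=cv2.resize(a[120:270,170:320],(600,600),interpolation=cv2.INTER_CUBIC); cv2.imwrite("pics/c9.png",c)
```

```text
t 10.80 p [0.4702 0.2759 0.0832] jawdir -64.0 tilt 0.29 F [-0.2  0.6 -3.8] T [-0.03  0.1   0.04] w 0.131 q6 1.60
tool x [ 0.899  0.439 -0.005] y [ 0.439 -0.899  0.   ]  shift mm after spin: [ 2.3 -0.2 23.2]
```

View pics/c9.png

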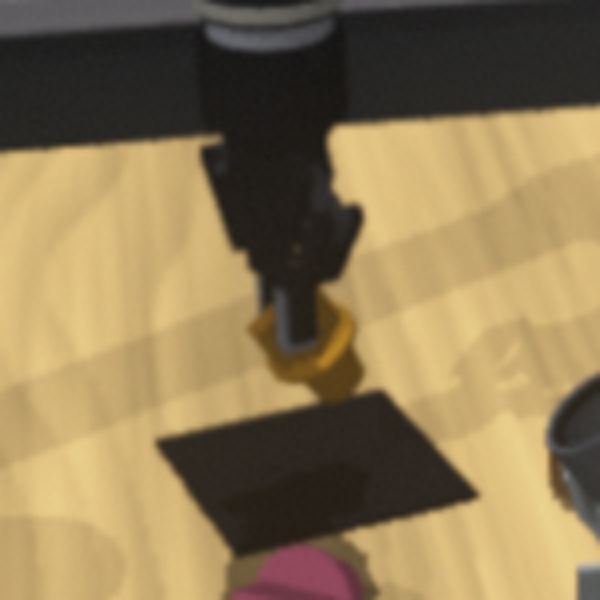

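Plug held over the mat, tilted, with its shadow on the mat. I'll lower it to contact.

>>> play_rows(series=[{"translation": [0, 0, 0.012], "spin": 0}, {"translation": [0, 0, 0.012], "spin": 0}, {"translation": [0, 0, 0.008], "spin": 0}, {"translation": [0, 0, 0], "spin": 0}])

```text
time: 11.25
tool_pos: [0.4711, 0.2756, 0.0518]
tcp_rot: [3.061, 0.706, -0.005]
wrist_force: [-0.4, -0.9, -4.3]
width: 0.134
```

>>> play_rows(series=[{"translation": [0, 0, 0.003], "spin": 0}, {"translation": [0, 0, 0], "spin": 0}])

```text
time: 11.45
tool_pos: [0.4725, 0.2766, 0.0504]
tcp_rot: [-3.061, -0.706, 0.0]
wrist_force: [-0.2, -0.0, -4.1]
width: 0.132
```

>>> play_rows(series=[{"translation": [0, 0, 0.003], "spin": 0}, {"translation": [0, 0, 0], "spin": 0}])

```text
time: 11.65
tool_pos: [0.4724, 0.2766, 0.0474]
tcp_rot: [3.061, 0.707, -0.0]
wrist_force: [0.1, -0.2, -4.0]
width: 0.131
```

>>> play_rows(series=[{"translation": [0, 0, 0.002], "spin": 0}, {"translation": [0, 0, 0], "spin": 0}])

```text
time: 11.85
tool_pos: [0.4722, 0.2765, 0.0453]
tcp_rot: [3.061, 0.707, -0.0]
wrist_force: [-0.1, -0.2, -3.5]
width: 0.132
```

>>> play_rows(series=[{"translation": [0, 0, 0.002], "spin": 0}, {"translation": [0, 0, 0], "spin": 0}])

```text
time: 12.05
tool_pos: [0.4726, 0.2768, 0.0438]
tcp_rot: [-3.061, -0.707, -0.001]
wrist_force: [-0.8, -0.9, -1.4]
width: 0.129
```

>>> play_rows(series=[{"translation": [0, 0, 0.002], "spin": 0}, {"translation": [0, 0, 0], "spin": 0}])

```text
time: 12.25
tool_pos: [0.4728, 0.2768, 0.0432]
tcp_rot: [-3.061, -0.707, -0.001]
wrist_force: [-4.1, -2.1, 8.9]
width: 0.137
```

>>> play_rows(series=[{"translation": [0, 0, 0.002], "spin": 0}, {"translation": [0, 0, 0], "spin": 0}])

```text
time: 12.45
tool_pos: [0.4729, 0.2769, 0.0429]
tcp_rot: [-3.061, -0.707, -0.0]
wrist_force: [-7.9, -4.7, 20.0]
width: 0.129
```

>>> play_rows(series=[{"translation": [0.004, 0, -0.0025], "spin": 0}, {"translation": [0.004, 0, -0.001], "spin": 0}, {"translation": [0.004, 0, -0.0005], "spin": 0}, {"translation": [0, 0, 0], "spin": 0}], force=28)

```text
time: 12.85
tool_pos: [0.4843, 0.2824, 0.0436]
tcp_rot: [-3.061, -0.706, -0.003]
wrist_force: [0.7, -0.2, 0.3]
width: 0.131
```

```bash
python3 -c "
from h import *
st()"
```

```text
t 12.85 p [0.4843 0.2824 0.0436] jawdir -64.0 tilt 0.10 F [ 0.7 -0.2  0.3] T [ 0.04 -0.04  0.04] w 0.131 q6 1.60
```

>>> play_rows(series=[{"translation": [0.004, 0, 0], "spin": 0}, {"translation": [0.004, 0, 0], "spin": 0}, {"translation": [0, 0, 0], "spin": 0}])

```text
time: 13.15
tool_pos: [0.4912, 0.2857, 0.0436]
tcp_rot: [-3.061, -0.706, -0.002]
wrist_force: [0.3, -0.1, 0.2]
width: 0.131
```

```bash
python3 -c "
from h import *
st()"
```

```text
t 13.15 p [0.4912 0.2857 0.0436] jawdir -64.0 tilt 0.07 F [ 0.3 -0.1  0.2] T [-0.01 -0.05 -0.03] w 0.131 q6 1.60
```

>>> play_rows(series=[{"translation": [0, 0, 0.003], "spin": 0}, {"translation": [0.003, 0, 0], "spin": 0}], force=22)

```text
time: 13.35
tool_pos: [0.4925, 0.2864, 0.0429]
tcp_rot: [3.06, 0.707, -0.004]
wrist_force: [-13.3, -6.3, 24.5]
width: 0.131
```

>>> play_rows(series=[{"translation": [0.004, 0, 0], "spin": 0}, {"translation": [0.004, 0, 0], "spin": 0}])

```text
time: 13.55
tool_pos: [0.4995, 0.2897, 0.0432]
tcp_rot: [3.06, 0.707, -0.004]
wrist_force: [-9.6, -4.9, 21.4]
width: 0.13
```

Run:
```python
from h import *
st()
a=bot.read_camera("side"); cv2.imwrite("pics/f10.png",a); b=bot.read_camera("top")
for n,i,z in(("side",a,1),("top",b,1)):
    h=cv2.cvtColor(i,cv2.COLOR_BGR2HSV); m=cv2.inRange(h,(10,190,50),(24,255,220))
    k,l,s,c=cv2.connectedComponentsWithStats(m)
    print(n,[(s[j].tolist(),c[j].round(1).tolist()) for j in range(1,k) if s[j,4]>25])
```

```text
t 13.55 p [0.4995 0.2897 0.0432] jawdir -64.0 tilt 0.16 F [-9.6 -4.9 21.4] T [-0.99  1.84 -0.02] w 0.130 q6 1.60
side [([29, 0, 184, 63, 7191], [104.1, 32.1]), ([215, 0, 74, 38, 1958], [250.7, 14.9]), ([254, 212, 16, 16, 73], [263.5, 220.2])]
top []
```

The plug slides rather than rights itself, because the grip overhangs the contact edge. I'll lay it down instead: roll it about its taper edge in the tool's -x direction, down to flange and taper contact, which is a stable lie.

>>> play_rows(series=[{"translation": [-0.0085, 0, 0.0025], "spin": 0}, {"translation": [-0.0065, 0, 0.0038], "spin": 0}], force=22)

```text
time: 13.85
tool_pos: [0.4952, 0.2877, 0.0413]
tcp_rot: [-3.057, -0.706, -0.029]
wrist_force: [2.2, -0.1, 28.7]
width: 0.132
```

```bash
python3 -c "
from h import *
st()"
```

```text
t 13.85 p [0.4952 0.2877 0.0413] jawdir -64.0 tilt 1.10 F [ 2.2 -0.1 28.7] T [ 0.23 -0.85 -0.05] w 0.132 q6 1.60
```

>>> play_rows(series=[{"translation": [-0.006, 0, 0.0046], "spin": 0}])

```text
time: 13.95
tool_pos: [0.4905, 0.2854, 0.0381]
tcp_rot: [-3.056, -0.706, -0.031]
wrist_force: [-1.1, -2.1, 35.1]
width: 0.131
```

```bash
python3 -c "
from h import *
st()"
```

```text
t 13.95 p [0.4905 0.2854 0.0381] jawdir -64.0 tilt 1.15 F [-1.1 -2.1 35.1] T [-0.05 -0.3  -0.02] w 0.131 q6 1.60
```

>>> play_rows(series=[{"translation": [-0.006, 0, 0.001], "spin": 0}, {"translation": [-0.005, 0, 0.004], "spin": 0}])

```text
time: 14.15
tool_pos: [0.4783, 0.2795, 0.0302]
tcp_rot: [-3.057, -0.706, -0.024]
wrist_force: [0.6, 0.1, 16.4]
width: 0.129
```

```bash
python3 -c "
from h import *
st()"
```

```text
t 14.15 p [0.4783 0.2795 0.0302] jawdir -64.0 tilt 0.89 F [ 0.6  0.1 16.4] T [ 0.13 -0.64 -0.02] w 0.129 q6 1.60
```

>>> play_rows(series=[{"translation": [-0.004, 0, 0.004], "spin": 0}, {"translation": [-0.002, 0, 0.003], "spin": 0}])

```text
time: 14.35
tool_pos: [0.4701, 0.2755, 0.0214]
tcp_rot: [-3.059, -0.706, -0.014]
wrist_force: [-2.4, -2.4, 15.6]
width: 0.134
```

```bash
python3 -c "
from h import *
st()"
```

```text
t 14.35 p [0.4701 0.2755 0.0214] jawdir -64.0 tilt 0.52 F [-2.4 -2.4 15.6] T [-0.04 -0.15 -0.02] w 0.134 q6 1.60
```

>>> play_rows(series=[{"translation": [-0.0015, 0, 0.002], "spin": 0}, {"translation": [0, 0, 0], "spin": 0}])

```text
time: 14.55
tool_pos: [0.468, 0.2745, 0.0185]
tcp_rot: [-3.059, -0.706, -0.011]
wrist_force: [-2.0, -1.6, 13.4]
width: 0.133
```

Run:
```python
from h import *
st()
a=bot.read_camera("side"); cv2.imwrite("pics/c11.png",cv2.resize(a[150:300,180:330],(600,600),interpolation=cv2.INTER_CUBIC))
```

```text
t 14.55 p [0.468  0.2745 0.0185] jawdir -64.0 tilt 0.42 F [-2.  -1.6 13.4] T [-0.05 -0.21  0.01] w 0.133 q6 1.60
```

View pics/c11.png

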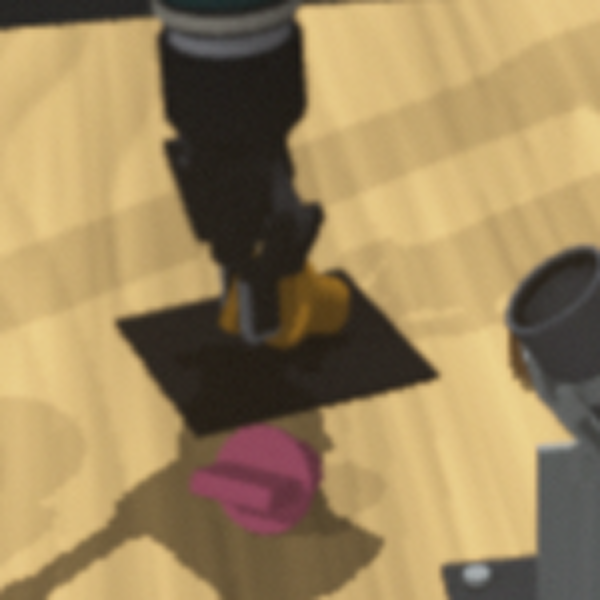

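The plug lies on the mat (crop 285,315) and the gripper is still holding it. I'll ease off, release, and rise.

>>> play_rows(series=[{"translation": [0, 0, -0.001], "spin": 0}, {"translation": [0, 0, 0], "spin": 0}])

```text
time: 14.8
tool_pos: [0.4679, 0.2744, 0.0189]
tcp_rot: [-3.059, -0.706, -0.011]
wrist_force: [0.1, -0.2, 7.7]
width: 0.133
```

>>> play_rows(series=[{"translation": [0, 0, 0], "spin": 0}, {"translation": [0, 0, 0], "spin": 0}, {"translation": [0, 0, 0], "spin": 0}], jaw=-0.45)

```text
time: 15.1
tool_pos: [0.4643, 0.2727, 0.0161]
tcp_rot: [3.061, 0.706, -0.001]
wrist_force: [-0.6, 1.2, 0.0]
width: 0.277
```

>>> play_rows(series=[{"translation": [0, 0, -0.015], "spin": 0}, {"translation": [0, 0, -0.03], "spin": 0}, {"translation": [0, 0, -0.05], "spin": 0}, {"translation": [0, 0, -0.05], "spin": 0}, {"translation": [0, 0, -0.05], "spin": 0}])

```text
time: 15.6
tool_pos: [0.4642, 0.2727, 0.2142]
tcp_rot: [-3.061, -0.707, -0.0]
wrist_force: [1.3, 1.1, -0.8]
width: 0.28
```

Run:
```python
from h import *
st()
a=bot.read_camera("side"); b=bot.read_camera("top"); cv2.imwrite("pics/side12.png",a); cv2.imwrite("pics/top12.png",b)
for n,i in(("side",a),("top",b)):
    h=cv2.cvtColor(i,cv2.COLOR_BGR2HSV); m=cv2.inRange(h,(10,170,50),(24,255,220))
    k,l,s,c=cv2.connectedComponentsWithStats(m)
    print(n,[(s[j].tolist(),c[j].round(1).tolist()) for j in range(1,k) if s[j,4]>25])
# rod top check: finer, from first pictures
go([.5035,-.333,.26],-91.4)
```

```text
t 15.60 p [0.4642 0.2727 0.2142] jawdir -64.0 tilt 0.01 F [ 1.3  1.1 -0.8] T [ 0.01 -0.07  0.02] w 0.280 q6 1.60
side [([32, 0, 176, 63, 8872], [124.5, 29.0]), ([247, 0, 46, 49, 2059], [268.8, 22.9]), ([234, 214, 32, 24, 521], [249.5, 225.4]), ([379, 278, 20, 11, 170], [388.5, 282.9]), ([304, 342, 14, 16, 133], [310.6, 347.6])]
top [([619, 86, 21, 9, 88], [628.6, 89.2]), ([199, 269, 15, 29, 149], [206.7, 283.1])]
t 15.70 p [0.4696 0.2755 0.2219] jawdir -64.0 tilt 0.96 F [0.7 0.8 1.2] T [ 0.02 -0.06  0.02] w 0.273 q6 1.60
spin units (tool z down => -ccw): 5.48
tool x [ 1.    -0.024  0.017] y [-0.024 -1.    -0.001]  shift mm after spin: [ 49.4 607.4 -37.6]
```

The plug rests in the middle of the mat (top px 206.7,283). Next is the rod: I'll check the tall neighbour's position and refine the small rod's top.

Run:
```python
from h import *
a=cv2.imread("pics/side12.png"); b=cv2.imread("pics/top12.png")
print("tall top",tri(("side",388.5,283),("top",473,216)).round(3))
for n,i,box in(("side",a,(290,335,340,400)),("top",b,(445,255,500,290))):
    x0,y0,x1,y1=box; h=cv2.cvtColor(i,cv2.COLOR_BGR2HSV); m=cv2.inRange(h,(4,120,40),(12,255,220)); z=np.zeros_like(m); z[y0:y1,x0:x1]=m[y0:y1,x0:x1]
    ys,xs=np.nonzero(z); print(n,xs.min(),xs.max(),ys.min(),ys.max(),xs.mean(),ys.mean())
for h in(.14,.19): print(h,proj("side",[.5036,-.3335,h]),proj("top",[.5036,-.3335,h]))
```

```text
tall top [ 0.603 -0.312  0.252]
side 303 319 342 380 307.9166666666667 359.79761904761904
top 466 479 264 271 473.88461538461536 268.2307692307692
0.14 [311.04398191 376.32813412] [469.27477159 268.36079812]
0.19 [310.71882344 345.16040346] [476.57620336 267.16492133]
```

>>> play_rows(series=[{"translation": [0, 0, -0.012], "spin": 1}, {"translation": [0, 0, -0.012], "spin": 1}, {"translation": [0, 0, -0.012], "spin": 1}, {"translation": [0, 0, -0.012], "spin": 1}, {"translation": [0, 0, 0], "spin": 1}], jaw=0.2)

```text
time: 16.2
tool_pos: [0.4655, 0.2733, 0.2621]
tcp_rot: [-3.14, -0.022, -0.005]
wrist_force: [0.2, 0.3, -0.1]
width: 0.601
```

>>> play_rows(series=[{"translation": [0.003, 0.048, 0], "spin": 0.48}, {"translation": [0.003, 0.048, 0], "spin": 0}, {"translation": [0.003, 0.048, 0], "spin": 0}, {"translation": [0.003, 0.048, 0], "spin": 0}, {"translation": [0.003, 0.048, 0], "spin": 0}])

```text
time: 16.7
tool_pos: [0.4753, 0.031, 0.26]
tcp_rot: [-3.141, 0.038, -0.001]
wrist_force: [1.6, -0.7, 0.8]
width: 0.6
```

>>> play_rows(series=[{"translation": [0.003, 0.048, 0], "spin": 0}, {"translation": [0.003, 0.048, 0], "spin": 0}, {"translation": [0.003, 0.048, 0], "spin": 0}, {"translation": [0.003, 0.048, 0], "spin": 0}, {"translation": [0.003, 0.048, 0], "spin": 0}])

```text
time: 17.2
tool_pos: [0.4844, -0.2095, 0.26]
tcp_rot: [3.141, -0.039, 0.001]
wrist_force: [1.5, 0.5, 0.4]
width: 0.598
```

```bash
python3 -c "
from h import *
go([.5036,-.3335,.151],-91.4)"
```

```text
t 17.20 p [ 0.4844 -0.2095  0.26  ] jawdir -91.4 tilt 0.04 F [1.5 0.5 0.4] T [ 0.01 -0.01  0.01] w 0.598 q6 1.14
spin units (tool z down => -ccw): -0.0
tool x [ 1.    -0.024  0.001] y [-0.024 -1.     0.   ]  shift mm after spin: [ 22.1 123.5 109.1]
```

>>> play_rows(series=[{"translation": [0.01, 0.045, 0], "spin": 0}, {"translation": [0.008, 0.045, 0], "spin": 0}, {"translation": [0.004, 0.0335, 0], "spin": 0}, {"translation": [0, 0, 0.01], "spin": 0}, {"translation": [0, 0, 0], "spin": 0}])

```text
time: 17.7
tool_pos: [0.5027, -0.3314, 0.2476]
tcp_rot: [-3.139, 0.041, 0.005]
wrist_force: [-0.6, 0.7, -0.2]
width: 0.598
```

```bash
python3 -c "
from h import *
go([.5036,-.3335,.151],-91.4)"
```

```text
t 17.70 p [ 0.5027 -0.3314  0.2476] jawdir -91.5 tilt 0.23 F [-0.6  0.7 -0.2] T [ 0.04 -0.01  0.02] w 0.598 q6 0.97
spin units (tool z down => -ccw): -0.02
tool x [ 1.    -0.024 -0.003] y [-0.024 -1.    -0.003]  shift mm after spin: [ 1.3  2.3 96.6]
```

>>> play_rows(series=[{"translation": [0, 0, 0.03], "spin": 0}, {"translation": [0, 0, 0.03], "spin": 0}, {"translation": [0, 0, 0.025], "spin": 0}, {"translation": [0, 0, 0.014], "spin": 0}, {"translation": [0, 0, 0], "spin": 0}])

```text
time: 18.2
tool_pos: [0.5024, -0.3292, 0.1481]
tcp_rot: [-3.138, 0.036, 0.007]
wrist_force: [-0.6, -0.6, -0.0]
width: 0.604
```

>>> play_rows(series=[{"translation": [0, 0, 0], "spin": 0}, {"translation": [0, 0, 0], "spin": 0}, {"translation": [0, 0, 0], "spin": 0}, {"translation": [0, 0, 0], "spin": 0}], jaw=-1, force=40)

```text
time: 18.6
tool_pos: [0.5052, -0.3324, 0.1528]
tcp_rot: [3.139, -0.039, 0.005]
wrist_force: [0.2, -0.3, 5.0]
width: 0.222
```

```bash
python3 -c "
from h import *
go([.5036,-.3335,.151],-91.4)"
```

```text
t 18.60 p [ 0.5052 -0.3324  0.1528] jawdir -91.4 tilt 0.21 F [ 0.2 -0.3  5. ] T [ 0.05 -0.07  0.04] w 0.222 q6 0.97
spin units (tool z down => -ccw): -0.0
tool x [ 1.    -0.024  0.003] y [-0.024 -1.     0.002]  shift mm after spin: [-1.6  1.1  1.8]
```

>>> play_rows(series=[{"translation": [0, 0, -0.02], "spin": 0}, {"translation": [0, 0, -0.035], "spin": 0}, {"translation": [0, 0, -0.045], "spin": 0}, {"translation": [0, 0, -0.045], "spin": 0}, {"translation": [0, 0, -0.045], "spin": 0}])

```text
time: 19.1
tool_pos: [0.5034, -0.3314, 0.342]
tcp_rot: [-3.141, 0.039, 0.001]
wrist_force: [1.6, -0.5, -2.0]
width: 0.222
```

>>> play_rows(series=[{"translation": [0, 0, -0.02], "spin": 0}, {"translation": [0, 0, -0.01], "spin": 0}, {"translation": [0, 0, 0], "spin": 0}])

```text
time: 19.4
tool_pos: [0.5042, -0.3319, 0.3719]
tcp_rot: [3.14, -0.039, 0.003]
wrist_force: [-0.4, 0.1, -2.9]
width: 0.224
```

Run:
```python
from h import *
s,R=st()
a=bot.read_camera("side"); cv2.imwrite("pics/side13.png",a)
p=s["tool_pos"]; print("expect top/handle bottom/foot px",[proj("side",p+[-.0015,0,d]).round(1) for d in(.037,-.013,-.143)])
h=cv2.cvtColor(a,cv2.COLOR_BGR2HSV); m=cv2.inRange(h,(4,120,40),(12,255,220))
k,l,q,c=cv2.connectedComponentsWithStats(m); print([(q[j].tolist(),c[j].round(1).tolist()) for j in range(1,k) if q[j,4]>25 and q[j,1]>60])
f=cv2.inRange(h,(0,0,150),(180,40,255)); k,l,q,c=cv2.connectedComponentsWithStats(f); print([(q[j].tolist(),c[j].round(1).tolist()) for j in range(1,k) if 25<q[j,4]<400 and q[j,1]>150])
go([.5829,-.018,.37])
```

```text
t 19.40 p [ 0.5042 -0.3319  0.3719] jawdir -91.4 tilt 0.13 F [-0.4  0.1 -2.9] T [-0.02  0.02 -0.01] w 0.224 q6 0.97
expect top/handle bottom/foot px [array([308. , 175.7]), array([308.4, 219.4]), array([309.5, 318.5])]
[]
[([348, 289, 28, 19, 386], [363.9, 298.2]), ([301, 306, 5, 9, 33], [303.0, 310.4]), ([314, 306, 5, 8, 27], [315.9, 310.0]), ([391, 339, 25, 22, 330], [402.0, 350.6]), ([390, 371, 21, 5, 49], [399.1, 373.2]), ([368, 416, 7, 13, 59], [371.0, 422.3]), ([384, 417, 6, 10, 39], [386.4, 421.8])]
t 19.45 p [ 0.5037 -0.3315  0.3698] jawdir -91.4 tilt 0.05 F [ 0.4 -0.  -0.7] T [ 0.02  0.03 -0.04] w 0.222 q6 0.97
tool x [ 1.    -0.025 -0.001] y [-0.025 -1.    -0.   ]  shift mm after spin: [ 7.150e+01 -3.154e+02 -1.000e-01]
```

>>> play_rows(series=[{"translation": [0.004, -0.025, 0], "spin": 0}, {"translation": [0.01, -0.045, 0], "spin": 0}, {"translation": [0.01, -0.045, 0], "spin": 0}, {"translation": [0.01, -0.045, 0], "spin": 0}, {"translation": [0.01, -0.045, 0], "spin": 0}])

```text
time: 19.95
tool_pos: [0.5519, -0.1259, 0.3671]
tcp_rot: [-3.14, 0.039, 0.008]
wrist_force: [1.0, -0.1, -1.5]
width: 0.226
```

>>> play_rows(series=[{"translation": [0.01, -0.045, 0], "spin": 0}, {"translation": [0.01, -0.04, 0], "spin": 0}, {"translation": [0.005, -0.02, 0], "spin": 0}, {"translation": [0.003, -0.005, 0], "spin": 0}, {"translation": [0, 0, 0], "spin": 0}])

```text
time: 20.45
tool_pos: [0.583, -0.0179, 0.3679]
tcp_rot: [3.141, -0.036, -0.007]
wrist_force: [-0.4, -0.3, -1.6]
width: 0.221
```

Run:
```python
from h import *
s,R=st(); go([.5844,-.018,.37])
a=bot.read_camera("side"); cv2.imwrite("pics/side14.png",a)
h=cv2.cvtColor(a,cv2.COLOR_BGR2HSV); f=cv2.inRange(h,(0,0,120),(180,50,255))
f[:130]=0; f[230:]=0; f[:,:280]=0; f[:,380:]=0
ys,xs=np.nonzero(f); print("white",xs.min(),xs.max(),ys.min(),ys.max(),xs.mean(),ys.mean())
print("foot bottom exp",proj("side",s["tool_pos"]+[-.0015,0,-.143]),"mid",proj("side",s["tool_pos"]+[-.0015,0,-.136]),"lips",proj("side",[.5829,-.018,.1815]))
# rim ellipse of open mouth (dark interior) in side12
b=cv2.imread("pics/side12.png"); c=cv2.resize(b[180:260,290:370],(600,600),interpolation=cv2.INTER_CUBIC)
e=cv2.resize(a[140:260,280:400],(600,600),interpolation=cv2.INTER_CUBIC)
cv2.imwrite("pics/v12.png",cv2.resize(np.hstack([c,e]),(800,400)))
```

```text
t 20.45 p [ 0.583  -0.0179  0.3679] jawdir -91.3 tilt 0.24 F [-0.4 -0.3 -1.6] T [0.05 0.04 0.01] w 0.221 q6 1.52
t 20.45 p [ 0.583  -0.0179  0.3679] jawdir -91.3 tilt 0.24 F [-0.4 -0.3 -1.6] T [0.05 0.04 0.01] w 0.221 q6 1.52
tool x [ 1.    -0.023 -0.004] y [-0.023 -1.     0.   ]  shift mm after spin: [ 1.3  0.1 -2.1]
white 315 379 130 201 348.9413965087282 143.21197007481297
foot bottom exp [321.06234241 199.39851415] mid [321.06935072 195.51248086] lips [321.82701584 222.86554991]
```

View pics/v12.png

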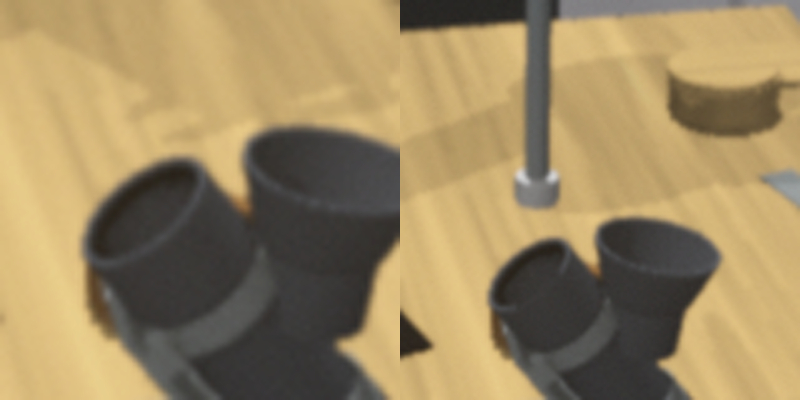

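The 12th and last view shows the mouth rim centred at side px (319.2,222), within 1.5 px of my model. The rod's foot is vertical above it at (321,200), as predicted. I'll lower it into the mouth with force checks.

>>> play_rows(series=[{"translation": [0, 0.001, 0.015], "spin": 0}, {"translation": [0, 0, 0.017], "spin": 0}, {"translation": [0, 0, 0.005], "spin": 0}, {"translation": [0, 0, 0], "spin": 0}])

```text
time: 20.9
tool_pos: [0.5824, -0.0205, 0.3314]
tcp_rot: [-3.141, 0.041, 0.006]
wrist_force: [-0.3, 1.3, -1.9]
width: 0.219
```

>>> play_rows(series=[{"translation": [0, 0, 0.005], "spin": 0}, {"translation": [0, 0, 0.005], "spin": 0}, {"translation": [0, 0, 0], "spin": 0}])

```text
time: 21.2
tool_pos: [0.5834, -0.0196, 0.3231]
tcp_rot: [-3.141, 0.039, 0.001]
wrist_force: [-0.6, -0.3, -1.7]
width: 0.218
```

>>> play_rows(series=[{"translation": [0, 0, 0.004], "spin": 0}, {"translation": [0, 0, 0.004], "spin": 0}, {"translation": [0, 0, 0], "spin": 0}])

```text
time: 21.5
tool_pos: [0.5833, -0.0193, 0.3148]
tcp_rot: [-3.141, 0.038, 0.002]
wrist_force: [-0.6, 0.1, -1.4]
width: 0.227
```

```bash
python3 -c "
from h import *
st()"
```

```text
t 21.50 p [ 0.5833 -0.0193  0.3148] jawdir -91.4 tilt 0.07 F [-0.6  0.1 -1.4] T [ 0.04 -0.01  0.  ] w 0.227 q6 1.52
```

>>> play_rows(series=[{"translation": [-0.005, 0, 0.001], "spin": 0}, {"translation": [-0.005, 0, 0.001], "spin": 0}, {"translation": [-0.005, 0, 0.001], "spin": 0}, {"translation": [-0.005, 0, 0.001], "spin": 0}, {"translation": [0, 0, 0], "spin": 0}], force=32)

```text
time: 22.0
tool_pos: [0.5637, -0.0193, 0.3126]
tcp_rot: [3.141, -0.039, 0.004]
wrist_force: [2.5, -1.1, -0.3]
width: 0.223
```

```bash
python3 -c "
from h import *
st()"
```

```text
t 22.00 p [ 0.5637 -0.0193  0.3126] jawdir -91.4 tilt 0.14 F [ 2.5 -1.1 -0.3] T [-0.31 -0.86 -0.04] w 0.223 q6 1.52
```

>>> play_rows(series=[{"translation": [-0.005, 0, 0.004], "spin": 0}, {"translation": [-0.005, 0, 0.004], "spin": 0}, {"translation": [0, 0, 0], "spin": 0}])

```text
time: 22.3
tool_pos: [0.5524, -0.0187, 0.3024]
tcp_rot: [-3.141, 0.039, 0.003]
wrist_force: [3.3, 0.3, -1.0]
width: 0.223
```

```bash
python3 -c "
from h import *
st()"
```

```text
t 22.30 p [ 0.5524 -0.0187  0.3024] jawdir -91.4 tilt 0.12 F [ 3.3  0.3 -1. ] T [-0.22 -0.76 -0.02] w 0.223 q6 1.52
```

The rod is pivoting in the grip as intended, with about 3 N lateral. Going on.

>>> play_rows(series=[{"translation": [-0.005, 0, 0.004], "spin": 0}, {"translation": [-0.005, 0, 0.004], "spin": 0}, {"translation": [-0.003, 0, 0.006], "spin": 0}, {"translation": [-0.002, 0, 0.006], "spin": 0}, {"translation": [0, 0, 0], "spin": 0}])

```text
time: 22.8
tool_pos: [0.538, -0.0182, 0.2831]
tcp_rot: [-3.141, 0.038, 0.001]
wrist_force: [1.8, -0.8, 2.4]
width: 0.221
```

```bash
python3 -c "
from h import *
st()"
```

```text
t 22.80 p [ 0.538  -0.0182  0.2831] jawdir -91.4 tilt 0.03 F [ 1.8 -0.8  2.4] T [-0.05 -0.68  0.  ] w 0.221 q6 1.52
```

>>> play_rows(series=[{"translation": [-0.002, 0, 0.007], "spin": 0}, {"translation": [-0.002, 0, 0.007], "spin": 0}, {"translation": [0, 0, 0.007], "spin": 0}, {"translation": [0, 0, 0], "spin": 0}])

```text
time: 23.2
tool_pos: [0.5371, -0.0181, 0.2745]
tcp_rot: [3.141, -0.038, 0.018]
wrist_force: [-12.5, 1.5, 45.4]
width: 0.225
```

```bash
python3 -c "
from h import *
st()"
```

```text
t 23.20 p [ 0.5371 -0.0181  0.2745] jawdir -91.4 tilt 0.65 F [-12.5   1.5  45.4] T [0.36 1.88 0.09] w 0.225 q6 1.51
```

The force jumped to 45 N: the foot has caught the shoulder where the bore narrows at 31 mm depth. I'll back off, tilt further, and centre the foot.

>>> play_rows(series=[{"translation": [0, 0, -0.012], "spin": 0}, {"translation": [0, 0, -0.006], "spin": 0}, {"translation": [0, 0, 0], "spin": 0}])

```text
time: 23.5
tool_pos: [0.5336, -0.0182, 0.2797]
tcp_rot: [-3.141, 0.039, 0.004]
wrist_force: [0.3, -0.5, 4.2]
width: 0.222
```

Run:
```python
from h import *
s,R=st()
a=bot.read_camera("side"); cv2.imwrite("pics/side15.png",a)
h=cv2.cvtColor(a,cv2.COLOR_BGR2HSV); m=cv2.inRange(h,(3,100,30),(12,255,220)); m[:90]=0;m[260:]=0;m[:,:270]=0;m[:,360:]=0
k,l,q,c=cv2.connectedComponentsWithStats(m); print([(q[j].tolist(),c[j].round(1).tolist()) for j in range(1,k) if q[j,4]>8])
# shaft pixels: grey-blue non-wood between handle and mouth, per row
for r in range(150,224,6):
    row=h[r,285:345]; x=[285+i for i in range(60) if row[i,1]<75 and 50<row[i,2]<150]; print(r,(min(x),max(x),len(x)) if x else None,end="; ")
p=s["tool_pos"]
for al in(15,20,25,30):
    t=np.radians(al); u=np.array([-np.sin(t),0,np.cos(t)]); g=p+[-.0015,0,.019]; print(al,[proj("side",g+u*d).round(1).tolist() for d in(-.03,-.06,-.09)])
```

```text
t 23.50 p [ 0.5336 -0.0182  0.2797] jawdir -91.4 tilt 0.16 F [ 0.3 -0.5  4.2] T [ 0.   -0.12  0.01] w 0.222 q6 1.51
[]
150 None; 156 (285, 298, 5); 162 (285, 298, 5); 168 (285, 299, 6); 174 (287, 298, 12); 180 (296, 303, 8); 186 (299, 305, 7); 192 (301, 307, 7); 198 (304, 310, 7); 204 (306, 312, 7); 210 (309, 344, 13); 216 (311, 344, 17); 222 (309, 344, 31); 15 [[295.3, 176.2], [300.4, 192.4], [305.4, 208.1]]
20 [[296.8, 175.6], [303.4, 191.3], [309.9, 206.4]]
25 [[298.3, 174.9], [306.4, 189.9], [314.2, 204.4]]
30 [[299.8, 174.1], [309.2, 188.3], [318.4, 202.0]]
```

>>> play_rows(series=[{"translation": [0, 0, -0.004], "spin": 0}, {"translation": [-0.007, 0, 0.0025], "spin": 0}, {"translation": [-0.007, 0, 0.003], "spin": 0}, {"translation": [-0.007, 0, 0.0033], "spin": 0}, {"translation": [0, 0, 0], "spin": 0}])

```text
time: 24.05
tool_pos: [0.5126, -0.0177, 0.2752]
tcp_rot: [-3.141, 0.039, 0.001]
wrist_force: [1.6, -0.9, 0.7]
width: 0.225
```

```bash
cat >> h.py <<'E'
def shaft(r0=176,r1=212):
    """tilt of the rod in the lean plane from the shaft's centre line in the side picture"""
    s,R=st(); a=bot.read_camera("side"); h=cv2.cvtColor(a,cv2.COLOR_BGR2HSV); P=[]
    p=s["tool_pos"]+[-.0015,0,.019]
    q=lambda al,d:proj("side",p+np.array([-np.sin(al),0,np.cos(al)])*d)
    for r in range(r0,r1,3):
        x=np.array([i for i in range(255,350) if h[r,i,1]<75 and 50<h[r,i,2]<150])
        for g in np.split(x,np.nonzero(np.diff(x)>1)[0]+1) if len(x) else []:
            if 5<=len(g)<=11: P.append((g.mean(),r))
    P=np.array(P); best=[]
    for al in np.radians(np.arange(-10,50,.5)):
        A,B=q(al,-.03),q(al,-.10); xx=A[0]+(P[:,1]-A[1])*(B[0]-A[0])/(B[1]-A[1]); best.append((np.median(abs(xx-P[:,0])),np.degrees(al)))
    print("shaft pts",len(P),"tilt (resid px, deg)",min(best))
E
python3 -c "
from h import *
shaft()"
```

```text
t 24.05 p [ 0.5126 -0.0177  0.2752] jawdir -91.4 tilt 0.02 F [ 1.6 -0.9  0.7] T [-0.01 -0.73 -0.01] w 0.225 q6 1.51
shaft pts 12 tilt (resid px, deg) (np.float64(0.39740649398115124), np.float64(28.0))
```

>>> play_rows(series=[{"translation": [-0.006, 0, 0.0033], "spin": 0}, {"translation": [-0.006, 0, 0.0035], "spin": 0}, {"translation": [-0.003, 0, 0.002], "spin": 0}, {"translation": [0, 0, 0], "spin": 0}])

```text
time: 24.5
tool_pos: [0.498, -0.0173, 0.2667]
tcp_rot: [-3.141, 0.039, 0.001]
wrist_force: [2.1, 0.3, 2.2]
width: 0.218
```

```bash
python3 -c "
from h import *
shaft()"
```

```text
t 24.50 p [ 0.498  -0.0173  0.2667] jawdir -91.4 tilt 0.03 F [2.1 0.3 2.2] T [-0.06 -0.63  0.01] w 0.218 q6 1.51
shaft pts 13 tilt (resid px, deg) (np.float64(0.5791549908651632), np.float64(34.5))
```

The tilt is now 34.5° and the rod is parallel to the pipe but 10 mm off axis. I'll centre it and go down the axis.

>>> play_rows(series=[{"translation": [0.004, 0, -0.003], "spin": 0}, {"translation": [0.004, 0, -0.0027], "spin": 0}, {"translation": [0, 0, 0], "spin": 0}], force=60)

```text
time: 24.85
tool_pos: [0.5067, -0.0175, 0.2723]
tcp_rot: [-3.141, 0.038, 0.003]
wrist_force: [-0.5, 0.2, -2.6]
width: 0.218
```

>>> play_rows(series=[{"translation": [0.0034, 0, 0.005], "spin": 0}, {"translation": [0.0034, 0, 0.005], "spin": 0}, {"translation": [0, 0, 0], "spin": 0}])

```text
time: 25.15
tool_pos: [0.5129, -0.0177, 0.261]
tcp_rot: [-3.141, 0.039, 0.004]
wrist_force: [-0.0, 0.3, -1.8]
width: 0.217
```

```bash
cat >> h.py <<'E'
def rel():
    s=bot.read_state(); g=s["tool_pos"]+[-.0015,0,.019]-np.array([.579,-.0185,.1856]); F=s["wrist_force"]
    print("xs %.1f zs %.1f y %.1f mm | F axial %.1f lateral %.1f Fy %.1f T %s"%(1e3*(.819*g[0]+.573*g[2]),1e3*(-.573*g[0]+.819*g[2]),1e3*g[1],-.573*F[0]+.819*F[2],.819*F[0]+.573*F[2],F[1],s["torque"].round(2)))
E
python3 -c "
from h import *
rel()"
```

```text
xs -1.3 zs 116.1 y 0.8 mm | F axial -1.5 lateral -1.0 Fy 0.3 T [-0.    0.06 -0.04]
```

>>> play_rows(series=[{"translation": [0.0034, 0, 0.005], "spin": 0}, {"translation": [0.0034, 0, 0.005], "spin": 0}, {"translation": [0, 0, 0], "spin": 0}])

```text
time: 25.45
tool_pos: [0.52, -0.0179, 0.2515]
tcp_rot: [-3.141, 0.039, 0.003]
wrist_force: [-0.7, 1.0, -1.5]
width: 0.218
```

```bash
python3 -c "
from h import *
rel()"
```

```text
xs -0.9 zs 104.2 y 0.6 mm | F axial -0.8 lateral -1.4 Fy 1.0 T [-0.   0.1  0. ]
```

>>> play_rows(series=[{"translation": [0.0042, 0, 0.0061], "spin": 0}, {"translation": [0.0042, 0, 0.0061], "spin": 0}, {"translation": [0.0042, 0, 0.0061], "spin": 0}, {"translation": [0.0042, 0, 0.0061], "spin": 0}, {"translation": [0, 0, 0], "spin": 0}])

```text
time: 25.95
tool_pos: [0.5368, -0.0183, 0.2268]
tcp_rot: [-3.141, 0.039, 0.003]
wrist_force: [-1.3, 0.1, -1.5]
width: 0.217
```

```bash
python3 -c "
from h import *
rel()"
```

```text
xs -1.3 zs 74.3 y 0.2 mm | F axial -0.5 lateral -1.9 Fy 0.1 T [-0.01  0.13  0.05]
```

>>> play_rows(series=[{"translation": [0.0028, 0, 0.0041], "spin": 0}, {"translation": [0.0028, 0, 0.0041], "spin": 0}, {"translation": [0, 0, 0], "spin": 0}])

```text
time: 26.25
tool_pos: [0.543, -0.0185, 0.2201]
tcp_rot: [3.141, -0.039, 0.001]
wrist_force: [0.9, -0.4, -1.8]
width: 0.218
```

```bash
python3 -c "
from h import *
rel()"
```

```text
xs -0.1 zs 65.3 y 0.0 mm | F axial -2.0 lateral -0.3 Fy -0.4 T [-0.01  0.08 -0.04]
```

>>> play_rows(series=[{"translation": [0.0023, 0, 0.0033], "spin": 0}, {"translation": [0.0023, 0, 0.0033], "spin": 0}, {"translation": [0, 0, 0], "spin": 0}])

```text
time: 26.55
tool_pos: [0.5474, -0.0186, 0.2133]
tcp_rot: [-3.141, 0.039, -0.0]
wrist_force: [-0.3, -0.1, -0.5]
width: 0.218
```

```bash
python3 -c "
from h import *
rel()"
```

```text
xs -0.4 zs 57.2 y -0.1 mm | F axial -0.2 lateral -0.5 Fy -0.1 T [0.   0.07 0.04]
```

>>> play_rows(series=[{"translation": [0.0023, 0, 0.0033], "spin": 0}, {"translation": [0.0023, 0, 0.0033], "spin": 0}, {"translation": [0, 0, 0], "spin": 0}])

```text
time: 26.85
tool_pos: [0.552, -0.0187, 0.2064]
tcp_rot: [-3.141, 0.038, -0.0]
wrist_force: [-0.5, 0.7, -1.6]
width: 0.215
```

```bash
python3 -c "
from h import *
rel()"
```

```text
xs -0.5 zs 49.0 y -0.2 mm | F axial -1.0 lateral -1.4 Fy 0.7 T [-0.    0.1  -0.03]
```

>>> play_rows(series=[{"translation": [0.0023, 0, 0.0033], "spin": 0}, {"translation": [0.0023, 0, 0.0033], "spin": 0}, {"translation": [0, 0, 0], "spin": 0}])

```text
time: 27.15
tool_pos: [0.5565, -0.0188, 0.1993]
tcp_rot: [-3.141, 0.039, 0.001]
wrist_force: [0.1, -0.3, -1.8]
width: 0.218
```

```bash
python3 -c "
from h import *
rel()"
```

```text
xs -0.9 zs 40.5 y -0.3 mm | F axial -1.6 lateral -1.0 Fy -0.3 T [-0.04  0.05  0.01]
```

>>> play_rows(series=[{"translation": [0.0023, 0, 0.0033], "spin": 0}, {"translation": [0.0023, 0, 0.0033], "spin": 0}, {"translation": [0, 0, 0], "spin": 0}])

```text
time: 27.45
tool_pos: [0.5609, -0.0189, 0.1927]
tcp_rot: [-3.141, 0.039, 0.002]
wrist_force: [0.5, 0.3, -1.8]
width: 0.217
```

```bash
python3 -c "
from h import *
rel()"
```

```text
xs -1.1 zs 32.6 y -0.4 mm | F axial -1.7 lateral -0.6 Fy 0.3 T [0.01 0.09 0.  ]
```

No resistance yet at the depth where I expected the offcut. I'll check the tray and the rod numerically.

Run:
```python
from h import *
a=bot.read_camera("side"); b=bot.read_camera("top"); cv2.imwrite("pics/side16.png",a); cv2.imwrite("pics/top16.png",b)
o=cv2.imread("pics/side12.png")
d=cv2.absdiff(a,o).max(2); m=(d>35).astype(np.uint8); m=cv2.morphologyEx(m,cv2.MORPH_OPEN,np.ones((2,2))); k,l,q,c=cv2.connectedComponentsWithStats(m)
print("diffs",[(q[j].tolist(),c[j].round(0).tolist(),a[l==j].mean(0).round(0).tolist()) for j in range(1,k) if q[j,4]>15 and q[j,1]>120])
for n,i in(("side",a),("top",b)):
    h=cv2.cvtColor(i,cv2.COLOR_BGR2HSV); m=cv2.inRange(h,(3,100,30),(26,255,255)); z=np.zeros_like(m)
    if n=="side": z[262:320,342:440]=m[262:320,342:440]
    else: z[160:230,300:356]=m[160:230,300:356]
    k,l,q,c=cv2.connectedComponentsWithStats(z); print(n,"wood in tray",[(q[j].tolist(),c[j].round(1).tolist()) for j in range(1,k) if q[j,4]>6])
shaft(186,216)
```

```text
diffs [([0, 139, 28, 79, 1130], [9.0, 181.0], [44.0, 48.0, 39.0]), ([0, 226, 2, 8, 16], [0.0, 230.0], [100.0, 152.0, 180.0]), ([222, 260, 33, 14, 210], [237.0, 267.0], [120.0, 120.0, 192.0]), ([255, 261, 5, 6, 17], [257.0, 263.0], [101.0, 88.0, 160.0]), ([0, 274, 361, 206, 26745], [157.0, 410.0], [84.0, 128.0, 152.0]), ([355, 286, 20, 24, 435], [365.0, 298.0], [41.0, 60.0, 85.0]), ([305, 339, 10, 12, 78], [309.0, 345.0], [70.0, 68.0, 114.0]), ([295, 342, 8, 6, 19], [298.0, 344.0], [74.0, 61.0, 118.0]), ([305, 351, 15, 37, 358], [312.0, 366.0], [69.0, 69.0, 114.0]), ([295, 357, 9, 9, 60], [300.0, 361.0], [76.0, 60.0, 121.0]), ([7, 382, 13, 19, 139], [13.0, 392.0], [111.0, 168.0, 198.0])]
side wood in tray [([370, 262, 45, 4, 112], [387.4, 263.0]), ([417, 262, 23, 36, 409], [432.1, 273.8]), ([376, 276, 25, 44, 912], [387.4, 298.3]), ([355, 284, 18, 25, 392], [363.5, 295.9]), ([439, 313, 1, 7, 7], [439.0, 316.0])]
top wood in tray [([339, 160, 7, 1, 7], [342.0, 160.0]), ([354, 161, 2, 27, 29], [354.9, 173.2])]
t 27.55 p [ 0.5609 -0.0189  0.1933] jawdir -91.4 tilt 0.04 F [-0.   0.4 -1.5] T [ 0.01  0.06 -0.  ] w 0.221 q6 1.52
shaft pts 3 tilt (resid px, deg) (np.float64(32.924978551212575), np.float64(49.5))
```

A new wooden blob sits in the tray at side px (364,296). I'll confirm its position and when it arrived.

Run:
```python
from h import *
for n in("side12","side14","side15","side16"):
    i=cv2.imread(f"pics/{n}.png"); h=cv2.cvtColor(i,cv2.COLOR_BGR2HSV); m=cv2.inRange(h,(3,100,30),(26,255,255)); print(n,int((m[284:309,355:374]>0).sum()))
for u,v in((355,297),(373,297),(364,286),(364,308)): print(plane("side",u,v,.025).round(3))
print("tray centre approx px",proj("side",[.70,-.023,.008]),[proj("side",[x,y,.043]).round(0).tolist() for x,y in((.778,.038),(.776,-.089),(.62,-.089),(.62,.038))])
```

```text
side12 0
side14 0
side15 0
side16 392
[ 0.644 -0.022  0.025]
[ 0.676 -0.029  0.025]
[0.669 0.009 0.025]
[ 0.651 -0.058  0.025]
tray centre approx px [384.42719457 301.28600408] [[415.0, 263.0], [438.0, 301.0], [352.0, 312.0], [335.0, 272.0]]
```

The offcut is in the tray at about (0.66,-0.025), under the outlet. It wasn't there in the earlier pictures. I'll retract the rod along the axis.

>>> play_rows(series=[{"translation": [-0.003, 0, -0.0042], "spin": 0}, {"translation": [-0.0046, 0, -0.0066], "spin": 0}, {"translation": [-0.0046, 0, -0.0066], "spin": 0}, {"translation": [-0.0046, 0, -0.0066], "spin": 0}, {"translation": [-0.0046, 0, -0.0066], "spin": 0}])

```text
time: 28.1
tool_pos: [0.5393, -0.0184, 0.2254]
tcp_rot: [3.141, -0.039, 0.002]
wrist_force: [0.3, -0.3, -2.2]
width: 0.217
```

>>> play_rows(series=[{"translation": [-0.0046, 0, -0.0066], "spin": 0}, {"translation": [-0.0046, 0, -0.0066], "spin": 0}, {"translation": [-0.0046, 0, -0.0066], "spin": 0}, {"translation": [-0.0046, 0, -0.0066], "spin": 0}, {"translation": [0, 0, 0], "spin": 0}])

```text
time: 28.6
tool_pos: [0.5214, -0.018, 0.2521]
tcp_rot: [3.141, -0.039, 0.003]
wrist_force: [-0.1, 0.0, -0.7]
width: 0.22
```

Run:
```python
from h import *
rel(); shaft(176,216)
h=cv2.cvtColor(bot.read_camera("side"),cv2.COLOR_BGR2HSV); m=cv2.inRange(h,(3,100,30),(26,255,255)); z=m*0; z[266:320,340:374]=m[266:320,340:374]
k,l,q,c=cv2.connectedComponentsWithStats(z); print([q[j].tolist() for j in range(1,k) if q[j,4]>20])
for n,X in(("outlet low edge",[.656,-.019,.075]),("slug top z.04",[.658,-.022,.04]),("floor",[.658,-.022,.008])): print(n,proj("side",X).round(1))
```

```text
xs 0.6 zs 103.9 y 0.5 mm | F axial -0.5 lateral -0.5 Fy 0.0 T [-0.01  0.1  -0.01]
t 28.60 p [ 0.5214 -0.018   0.2521] jawdir -91.4 tilt 0.12 F [-0.1  0.  -0.7] T [-0.01  0.1  -0.01] w 0.220 q6 1.51
shaft pts 15 tilt (resid px, deg) (np.float64(0.7452675489361695), np.float64(34.0))
[[355, 284, 18, 25, 391]]
outlet low edge [362.1 272.2]
slug top z.04 [362.9 289.3]
floor [362.3 303.7]
```

The offcut stands on the tray floor (px rows 284–309). I'll draw the rod nearly out, then right it against the mouth lip.

>>> play_rows(series=[{"translation": [-0.0037, 0, -0.0053], "spin": 0}, {"translation": [-0.0037, 0, -0.0053], "spin": 0}, {"translation": [0, 0, 0], "spin": 0}], force=30)

```text
time: 29.0
tool_pos: [0.514, -0.0178, 0.2622]
tcp_rot: [3.141, -0.039, 0.002]
wrist_force: [-0.1, -0.2, -1.8]
width: 0.222
```

>>> play_rows(series=[{"translation": [0.0075, 0, -0.0045], "spin": 0}, {"translation": [0.0075, 0, -0.004], "spin": 0}, {"translation": [0.0075, 0, -0.0038], "spin": 0}, {"translation": [0, 0, 0], "spin": 0}])

```text
time: 29.4
tool_pos: [0.5368, -0.0183, 0.2735]
tcp_rot: [-3.141, 0.038, 0.003]
wrist_force: [-3.3, 0.2, -2.5]
width: 0.22
```

Run:
```python
from h import *
rel(); shaft(170,212)
```

```text
xs 25.4 zs 112.6 y 0.2 mm | F axial -0.2 lateral -4.1 Fy 0.2 T [0.03 1.03 0.  ]
t 29.40 p [ 0.5368 -0.0183  0.2735] jawdir -91.4 tilt 0.09 F [-3.3  0.2 -2.5] T [0.03 1.03 0.  ] w 0.220 q6 1.51
shaft pts 14 tilt (resid px, deg) (np.float64(0.5186420388216959), np.float64(28.0))
```

>>> play_rows(series=[{"translation": [0.0075, 0, -0.0035], "spin": 0}, {"translation": [0.0075, 0, -0.0032], "spin": 0}, {"translation": [0, 0, 0], "spin": 0}])

```text
time: 29.75
tool_pos: [0.552, -0.0187, 0.2804]
tcp_rot: [-3.141, 0.039, 0.0]
wrist_force: [-3.5, 0.8, -2.7]
width: 0.22
```

Run:
```python
from h import *
rel(); shaft(166,212)
```

```text
xs 41.9 zs 109.5 y -0.2 mm | F axial -0.2 lateral -4.4 Fy 0.8 T [-0.02  0.97  0.01]
t 29.75 p [ 0.552  -0.0187  0.2804] jawdir -91.4 tilt 0.01 F [-3.5  0.8 -2.7] T [-0.02  0.97  0.01] w 0.220 q6 1.52
shaft pts 14 tilt (resid px, deg) (np.float64(0.24998773083044057), np.float64(21.0))
```

>>> play_rows(series=[{"translation": [0.008, 0, -0.0025], "spin": 0}, {"translation": [0.008, 0, -0.002], "spin": 0}, {"translation": [0.008, 0, -0.0015], "spin": 0}, {"translation": [0, 0, 0], "spin": 0}])

```text
time: 30.2
tool_pos: [0.576, -0.0193, 0.2867]
tcp_rot: [3.141, -0.039, 0.001]
wrist_force: [-3.7, 0.6, -0.5]
width: 0.224
```

Run:
```python
from h import *
rel(); shaft(166,212)
```

```text
xs 65.2 zs 100.9 y -0.8 mm | F axial 1.7 lateral -3.3 Fy 0.6 T [0.01 0.93 0.  ]
t 30.20 p [ 0.576  -0.0193  0.2867] jawdir -91.4 tilt 0.05 F [-3.7  0.6 -0.5] T [0.01 0.93 0.  ] w 0.224 q6 1.52
shaft pts 17 tilt (resid px, deg) (np.float64(0.21311520522607452), np.float64(7.499999999999999))
```

>>> play_rows(series=[{"translation": [0.008, 0, -0.001], "spin": 0}, {"translation": [0.007, 0, 0], "spin": 0}, {"translation": [0, 0, 0], "spin": 0}])

```text
time: 30.55
tool_pos: [0.5906, -0.0196, 0.2876]
tcp_rot: [-3.141, 0.039, -0.001]
wrist_force: [-2.7, 0.1, -0.6]
width: 0.217
```

Run:
```python
from h import *
rel(); shaft(166,212)
```

```text
xs 77.6 zs 93.3 y -1.1 mm | F axial 1.0 lateral -2.6 Fy 0.1 T [0.07 0.9  0.03]
t 30.55 p [ 0.5906 -0.0196  0.2876] jawdir -91.4 tilt 0.04 F [-2.7  0.1 -0.6] T [0.07 0.9  0.03] w 0.217 q6 1.52
shaft pts 16 tilt (resid px, deg) (np.float64(0.22580347062083206), np.float64(-0.5))
```

The rod is upright (-0.5°). Lifting it out.

>>> play_rows(series=[{"translation": [-0.001, 0, -0.006], "spin": 0}, {"translation": [-0.003, 0, -0.006], "spin": 0}, {"translation": [-0.003, 0, -0.006], "spin": 0}, {"translation": [0, 0, -0.004], "spin": 0}, {"translation": [0, 0, 0], "spin": 0}], force=45)

```text
time: 31.1
tool_pos: [0.5841, -0.0195, 0.311]
tcp_rot: [3.141, -0.039, 0.005]
wrist_force: [-0.0, -0.8, -1.9]
width: 0.219
```

Run:
```python
from h import *
rel(); shaft(160,200)
```

```text
xs 85.7 zs 116.2 y -1.0 mm | F axial -1.6 lateral -1.1 Fy -0.8 T [-0.    0.05 -0.04]
t 31.10 p [ 0.5841 -0.0195  0.311 ] jawdir -91.4 tilt 0.20 F [-0.  -0.8 -1.9] T [-0.    0.05 -0.04] w 0.219 q6 1.52
shaft pts 14 tilt (resid px, deg) (np.float64(0.03154305313273653), np.float64(0.0))
```

>>> play_rows(series=[{"translation": [0, 0, -0.01], "spin": 0}, {"translation": [0, 0, -0.015], "spin": 0}, {"translation": [0, 0, -0.02], "spin": 0}, {"translation": [0, 0, -0.015], "spin": 0}, {"translation": [0, 0, 0], "spin": 0}])

```text
time: 31.65
tool_pos: [0.585, -0.0196, 0.3736]
tcp_rot: [3.141, -0.039, 0.01]
wrist_force: [-0.6, 0.1, -1.3]
width: 0.218
```

Run:
```python
from h import *
shaft(130,180); s=bot.read_state(); a=bot.read_camera("side"); cv2.imwrite("pics/side17.png",a)
h=cv2.cvtColor(a,cv2.COLOR_BGR2HSV)
for r in range(180,212,2):
    x=[i for i in range(300,345) if h[r,i,1]<50 and h[r,i,2]>130]; print(r,(min(x),max(x)) if x else None,end="; ")
print([ (L,proj("side",s["tool_pos"]+[-.0015,0,.019-L]).round(1).tolist()) for L in(.145,.15,.155,.162)])
```

```text
t 31.65 p [ 0.585  -0.0196  0.3736] jawdir -91.4 tilt 0.38 F [-0.6  0.1 -1.3] T [0.06 0.02 0.  ] w 0.218 q6 1.52
shaft pts 12 tilt (resid px, deg) (np.float64(0.2738146158154393), np.float64(1.0))
180 None; 182 None; 184 None; 186 (319, 328); 188 (318, 330); 190 (318, 329); 192 (318, 318); 194 (318, 318); 196 (319, 320); 198 None; 200 None; 202 None; 204 None; 206 None; 208 None; 210 None; [(0.145, [322.0, 188.2]), (0.15, [322.0, 191.0]), (0.155, [322.0, 193.8]), (0.162, [322.0, 197.7])]
```

>>> play_rows(series=[{"translation": [-0.007, 0.025, 0], "spin": 0}, {"translation": [-0.012, 0.042, 0], "spin": 0}, {"translation": [-0.012, 0.042, 0], "spin": 0}, {"translation": [-0.012, 0.042, 0], "spin": 0}, {"translation": [-0.012, 0.042, 0], "spin": 0}])

```text
time: 32.25
tool_pos: [0.5224, -0.2122, 0.3678]
tcp_rot: [-3.14, 0.038, 0.003]
wrist_force: [0.6, -0.6, -1.6]
width: 0.221
```

>>> play_rows(series=[{"translation": [-0.011, 0.042, 0], "spin": 0}, {"translation": [-0.008, 0.04, 0], "spin": 0}, {"translation": [-0.006, 0.025, 0], "spin": 0}, {"translation": [-0.002, 0.008, 0], "spin": 0}, {"translation": [0, 0, 0], "spin": 0}])

```text
time: 32.75
tool_pos: [0.493, -0.326, 0.3678]
tcp_rot: [-3.14, 0.042, 0.003]
wrist_force: [-0.5, 0.3, -1.3]
width: 0.22
```

Run:
```python
from h import *
go([.5027,-.333,.28])
```

```text
t 32.75 p [ 0.493  -0.326   0.3678] jawdir -91.5 tilt 0.15 F [-0.5  0.3 -1.3] T [ 0.02 -0.06  0.06] w 0.220 q6 0.97
tool x [ 1.    -0.027 -0.002] y [-0.027 -1.    -0.002]  shift mm after spin: [10.   6.9 87.7]
```

Now I'll go over the hole, lower to just above the block, and measure the foot against the hole.

>>> play_rows(series=[{"translation": [0.01, 0.0065, 0.03], "spin": 0}, {"translation": [0, 0, 0.04], "spin": 0}, {"translation": [0, 0, 0.04], "spin": 0}, {"translation": [0, 0, 0.025], "spin": 0}, {"translation": [0, 0, 0], "spin": 0}])

```text
time: 33.25
tool_pos: [0.5012, -0.3282, 0.2284]
tcp_rot: [-3.134, 0.036, 0.013]
wrist_force: [0.1, 0.2, -1.0]
width: 0.221
```

>>> play_rows(series=[{"translation": [0, 0, 0], "spin": 0}, {"translation": [0, 0, 0], "spin": 0}])

```text
time: 33.45
tool_pos: [0.5052, -0.3322, 0.2369]
tcp_rot: [3.139, -0.037, 0.005]
wrist_force: [0.2, -0.2, -1.0]
width: 0.214
```

Run:
```python
from h import *
s,R=st(); a=bot.read_camera("side"); cv2.imwrite("pics/side18.png",a); h=cv2.cvtColor(a,cv2.COLOR_BGR2HSV)
p=s["tool_pos"]
for r in range(336,425,3):
    x=np.array([i for i in range(285,340) if h[r,i,1]<70 and h[r,i,2]>45]); 
    print(r,(x.min(),x.max()) if len(x) else None,end="; ")
print()
for d in(.06,.09,.12,.148,.16): print(d,proj("side",p+[0,0,.019-d]).round(1).tolist())
print("hole",proj("side",[.5037,-.3333,.06]), "dx 3mm",proj("side",[.5067,-.3333,.06]),"top hole",proj("top",[.5037,-.3333,.06]))
```

```text
t 33.45 p [ 0.5052 -0.3322  0.2369] jawdir -91.4 tilt 0.23 F [ 0.2 -0.2 -1. ] T [-0.05 -0.01  0.03] w 0.214 q6 0.97
336 (np.int64(301), np.int64(316)); 339 (np.int64(306), np.int64(315)); 342 (np.int64(306), np.int64(315)); 345 (np.int64(306), np.int64(315)); 348 (np.int64(307), np.int64(315)); 351 (np.int64(307), np.int64(315)); 354 (np.int64(307), np.int64(315)); 357 (np.int64(307), np.int64(315)); 360 (np.int64(308), np.int64(316)); 363 (np.int64(308), np.int64(316)); 366 (np.int64(307), np.int64(315)); 369 (np.int64(308), np.int64(316)); 372 (np.int64(307), np.int64(316)); 375 (np.int64(308), np.int64(316)); 378 (np.int64(308), np.int64(316)); 381 (np.int64(308), np.int64(316)); 384 (np.int64(308), np.int64(317)); 387 (np.int64(308), np.int64(317)); 390 (np.int64(305), np.int64(320)); 393 (np.int64(304), np.int64(321)); 396 (np.int64(305), np.int64(321)); 399 (np.int64(305), np.int64(321)); 402 (np.int64(306), np.int64(319)); 405 (np.int64(310), np.int64(315)); 408 None; 411 None; 414 None; 417 None; 420 None; 423 None; 
0.06 [311.8, 340.5]
0.09 [311.9, 359.7]
0.12 [312.1, 377.9]
0.148 [312.3, 394.3]
0.16 [312.3, 401.0]
hole [311.57973631 421.38170317] dx 3mm [313.81890681 421.0399062 ] top hole [458.8414452  270.01386696]
```

>>> play_rows(series=[{"translation": [0, 0, 0.006], "spin": 0}, {"translation": [0, 0, 0], "spin": 0}, {"translation": [0, 0, 0], "spin": 0}, {"translation": [0, 0, 0], "spin": 0}])

```text
time: 33.9
tool_pos: [0.5036, -0.3322, 0.2285]
tcp_rot: [3.141, -0.039, 0.0]
wrist_force: [-0.2, 0.3, -1.9]
width: 0.222
```

Run:
```python
from h import *
go([.5033,-.333,.21])
```

```text
t 33.90 p [ 0.5036 -0.3322  0.2285] jawdir -91.4 tilt 0.01 F [-0.2  0.3 -1.9] T [-0.01 -0.01  0.02] w 0.222 q6 0.97
tool x [ 1.    -0.025  0.   ] y [-0.025 -1.     0.   ]  shift mm after spin: [-0.3  0.8 18.5]
```

>>> play_rows(series=[{"translation": [0, 0.0006, 0.01], "spin": 0}, {"translation": [0, 0, 0.01], "spin": 0}, {"translation": [0, 0, 0.006], "spin": 0}, {"translation": [0, 0, 0.005], "spin": 0}, {"translation": [0, 0, 0], "spin": 0}])

```text
time: 34.4
tool_pos: [0.5029, -0.3322, 0.1957]
tcp_rot: [-3.14, 0.039, 0.003]
wrist_force: [-0.3, 0.1, -0.7]
width: 0.22
```

>>> play_rows(series=[{"translation": [0, 0, 0.004], "spin": 0}, {"translation": [0, 0, 0.004], "spin": 0}, {"translation": [0, 0, 0], "spin": 0}])

```text
time: 34.7
tool_pos: [0.5033, -0.3325, 0.1887]
tcp_rot: [-3.141, 0.039, 0.001]
wrist_force: [-0.4, -0.2, -1.4]
width: 0.216
```

Run:
```python
from h import *
st()
```

```text
t 34.70 p [ 0.5033 -0.3325  0.1887] jawdir -91.4 tilt 0.05 F [-0.4 -0.2 -1.4] T [ 0.07  0.01 -0.04] w 0.216 q6 0.97
```

The foot is in the hole with no force. Lowering to the floor.

>>> play_rows(series=[{"translation": [0, 0, 0.008], "spin": 0}, {"translation": [0, 0, 0.008], "spin": 0}, {"translation": [0, 0, 0.008], "spin": 0}, {"translation": [0, 0, 0.004], "spin": 0}, {"translation": [0, 0, 0], "spin": 0}])

```text
time: 35.2
tool_pos: [0.5029, -0.3322, 0.1599]
tcp_rot: [-3.14, 0.039, 0.003]
wrist_force: [0.4, 0.4, -1.9]
width: 0.216
```

>>> play_rows(series=[{"translation": [0, 0, 0.003], "spin": 0}, {"translation": [0, 0, 0.003], "spin": 0}, {"translation": [0, 0, 0], "spin": 0}])

```text
time: 35.5
tool_pos: [0.5034, -0.3326, 0.155]
tcp_rot: [-3.141, 0.039, 0.001]
wrist_force: [0.2, 0.3, -1.2]
width: 0.218
```

>>> play_rows(series=[{"translation": [0, 0, 0.003], "spin": 0}, {"translation": [0, 0, 0], "spin": 0}])

```text
time: 35.7
tool_pos: [0.5035, -0.3326, 0.152]
tcp_rot: [-3.141, 0.039, 0.001]
wrist_force: [-1.3, 1.3, -2.2]
width: 0.212
```

>>> play_rows(series=[{"translation": [0, 0, 0.002], "spin": 0}, {"translation": [0, 0, 0], "spin": 0}])

```text
time: 35.9
tool_pos: [0.5035, -0.3326, 0.15]
tcp_rot: [-3.141, 0.039, 0.001]
wrist_force: [-0.1, 0.0, -1.2]
width: 0.221
```

>>> play_rows(series=[{"translation": [0, 0, 0.002], "spin": 0}, {"translation": [0, 0, 0], "spin": 0}])

```text
time: 36.1
tool_pos: [0.5038, -0.3328, 0.1484]
tcp_rot: [3.141, -0.039, 0.001]
wrist_force: [-0.0, -0.3, -2.0]
width: 0.221
```

>>> play_rows(series=[{"translation": [0, 0, 0.002], "spin": 0}, {"translation": [0, 0, 0], "spin": 0}])

```text
time: 36.3
tool_pos: [0.5044, -0.3331, 0.1483]
tcp_rot: [3.14, -0.039, 0.003]
wrist_force: [-0.4, 0.9, 5.9]
width: 0.217
```

>>> play_rows(series=[{"translation": [0, 0, 0.002], "spin": 0}, {"translation": [0, 0, 0], "spin": 0}])

```text
time: 36.5
tool_pos: [0.5051, -0.3334, 0.1482]
tcp_rot: [3.14, -0.039, 0.005]
wrist_force: [-2.6, 2.6, 13.5]
width: 0.223
```

It's on the floor of the hole: a firm stop at TCP z 0.148. I'll ease off, open, rise, and check.

>>> play_rows(series=[{"translation": [-0.001, 0, -0.0035], "spin": 0}, {"translation": [0, 0, 0], "spin": 0}])

```text
time: 36.7
tool_pos: [0.5028, -0.3329, 0.1484]
tcp_rot: [3.141, -0.038, 0.001]
wrist_force: [-0.9, -0.1, 0.4]
width: 0.218
```

>>> play_rows(series=[{"translation": [0, 0, 0], "spin": 0}, {"translation": [0, 0, 0], "spin": 0}, {"translation": [0, 0, 0], "spin": 0}, {"translation": [0, 0, 0], "spin": 0}], jaw=0.2)

```text
time: 37.1
tool_pos: [0.5025, -0.3326, 0.1475]
tcp_rot: [-3.141, 0.039, 0.001]
wrist_force: [-0.3, -0.1, 0.1]
width: 0.6
```

>>> play_rows(series=[{"translation": [0, 0, -0.02], "spin": 0}, {"translation": [0, 0, -0.03], "spin": 0}, {"translation": [0, 0, -0.045], "spin": 0}, {"translation": [0, 0, -0.045], "spin": 0}, {"translation": [0, 0, -0.03], "spin": 0}])

```text
time: 37.6
tool_pos: [0.5034, -0.3333, 0.3217]
tcp_rot: [3.139, -0.039, 0.006]
wrist_force: [1.6, -0.2, -0.5]
width: 0.601
```

>>> play_rows(series=[{"translation": [-0.04, -0.02, 0], "spin": 0}, {"translation": [-0.04, -0.02, 0], "spin": 0}, {"translation": [-0.02, -0.01, 0], "spin": 0}, {"translation": [0, 0, 0], "spin": 0}, {"translation": [0, 0, 0], "spin": 0}])

```text
time: 38.1
tool_pos: [0.4041, -0.2804, 0.3182]
tcp_rot: [3.14, -0.039, 0.002]
wrist_force: [0.4, -0.0, 0.1]
width: 0.599
```

Run:
```python
from h import *
st(); a=bot.read_camera("side"); b=bot.read_camera("top"); cv2.imwrite("pics/side20.png",a); cv2.imwrite("pics/top20.png",b)
for n,i,bx in(("side rod",a,(290,335,340,400)),("top rod",b,(445,255,500,290))):
    x0,y0,x1,y1=bx; h=cv2.cvtColor(i,cv2.COLOR_BGR2HSV); m=cv2.inRange(h,(4,120,40),(12,255,220)); z=m*0; z[y0:y1,x0:x1]=m[y0:y1,x0:x1]; ys,xs=np.nonzero(z)
    print(n,(xs.min(),xs.max(),ys.min(),ys.max(),xs.mean().round(1),ys.mean().round(1)) if len(xs) else None)
for n,i,bx in(("side plug",a,(225,200,280,250)),("top plug",b,(170,245,245,325)),("slug",a,(345,280,375,315))):
    x0,y0,x1,y1=bx; h=cv2.cvtColor(i,cv2.COLOR_BGR2HSV); lo=(3,100,30) if n=="slug" else (10,170,50); m=cv2.inRange(h,lo,(26,255,255)); z=m*0; z[y0:y1,x0:x1]=m[y0:y1,x0:x1]; ys,xs=np.nonzero(z); print(n,len(xs),xs.mean().round(1),ys.mean().round(1))
o=cv2.imread("pics/top0.png")
for n,(u,v,r) in dict(tape=(223,215,25),jar=(413,210,18),disc=(342,303,16)).items():
    print(n,"mean diff",cv2.absdiff(o,b)[v-r:v+r,u-r:u+r].mean().round(1), "shift",cv2.phaseCorrelate(np.float32(cv2.cvtColor(o,6)[v-r:v+r,u-r:u+r]),np.float32(cv2.cvtColor(b,6)[v-r:v+r,u-r:u+r])))
```

```text
t 38.10 p [ 0.4041 -0.2804  0.3182] jawdir -91.4 tilt 0.10 F [ 0.4 -0.   0.1] T [-0.02 -0.03  0.01] w 0.599 q6 0.94
side rod (np.int64(301), np.int64(317), np.int64(341), np.int64(380), np.float64(305.8), np.float64(358.8))
top rod (np.int64(466), np.int64(480), np.int64(264), np.int64(272), np.float64(473.5), np.float64(267.7))
side plug 530 249.5 225.3
top plug 244 203.8 282.4
slug 391 363.4 295.9
tape mean diff 9.8 shift ((0.13541029345094913, -0.02815130990114767), 0.9206585806846619)
jar mean diff 7.9 shift ((-0.0023760909079300063, 0.039689713321312325), 0.864078042499813)
disc mean diff 4.6 shift ((0.016622548648028257, 0.03019919363656065), 1.003154962323606)
```

```bash
python3 -c "
from workcell import bot
print(bot.finish_job())"
```

```text
the job is handed in; nothing more can be done
None
```

The job is done and handed in at about 38 s. The plug was twisted free, drawn out and laid on the mat. The rod pushed the offcut into the tray and is back upright in its block.

**Last checks:**
- **Plug:** it lies on its side, inside the mat.
- **Offcut:** it is in the tray under the outlet, seen in the pictures only after the push.
- **Rod:** it met a firm stop on the hole's floor, and its handle shows in the same place as at the start, within about 2 px.
- **Tape roll, jar and disc:** they shifted less than 0.2 px between the first and last top pictures.
- **Gripper:** open and clear of everything.

**What did not go cleanly:**
- **Twist:** the pads slid up the bar during the first twist and cocked the plug a little, so I regrasped it. I never clearly saw the torque drop. I took the plug as free because a gentle pull moved it at about 6 N. The pull peaked near 10 N, above the 8 N given for a freed plug but below the 15 N of a gripping seal.
- **Setting down:** the plug slid on the mat instead of standing up, so I rolled it onto its side with up to 35 N through it.
- **Rod:** its foot caught on the step inside the bore at 45 N. That was through the held rod, not the gripper's body. I backed off and centred it.
- **Push:** I never read the 7–15 N the offcut should have taken, so its fall rests on the pictures alone.

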